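# Fit the snap ring on a mould turntable spindle

### The arm

A 7-joint arm with a two-finger parallel gripper is mounted at the origin on the work surface. World frame = base frame: x ahead of the robot, y to its left, z up, the work surface at z = 0. Lengths are in m, angles in rad, forces in N, time in s.
With the tool pointing down it reaches from about 0.4 to 0.85 m from the base axis. Payload 10.4 kg.
Tool frame: the origin (TCP) lies at the very end of the fingers, on their centre line; the grasp point (between the pads) lies 19 mm behind it; z points along the fingers, y is the direction in which the jaws open and shut (so a half turn about z gives the same grasp; the last joint's range is limited). The gripper opens to 87 mm and grips with 3 to 60 N. Pads are 19 mm wide; open, the fingers measure 117 mm over their backs; the gripper's body (75 mm by 190 mm) begins 51 mm behind the grasp point.
Start: joints at [-1.185, 0.332, -0.065, 1.46, 0.022, 1.35, -0.088], TCP at [0.248, 0.574, 0.223] pointing down, gripper open.
Joint ranges: [-2.6, 2.6], [-0.5, 2.12], [-1.47, 1.34], [0.16, 2.42], [-1.27, 4.41], [0.06, 2.06], [-2.6, 2.6]. Speed limits (rad/s): [2.22, 2.22, 2.79, 2.79, 3.14, 3.14, 3.14].

### API

Orientations are given as a unit quaternion [x, y, z, w].
In Python, from bench import r gives the robot as it stands.
- The arm moves only by the shell command python3 -m crank 'ROWS' [FORCE]. ROWS is JSON, a list of rows, each a list of 3 entries, a list of its own where there are three numbers: the opening, from -1 (shut) to 1 (fully open), so that 0 is half open, then the shift along the tool's x, y, z in mm, then the turn about the tool's z in degrees. A call has 1 to 12 rows; each row is the pose to reach, as a shift and turn from the pose commanded when the call began, along the tool's axes at that moment; what a row does not reach only later rows make up. A row lasts 1/12 s, in which the tool goes at most 41.7 mm and 7.16 degrees, less where a joint would pass 70% of its speed; a pose out of reach is approached as far as the arm can. A call with a gripper value outside its range is refused whole. The fingers move at their own pace and stop on an object; FORCE is the grip in N (left out, the last holds). Time passes only in rows, so rows that repeat a pose let the fingers close. It gives the time, the measured TCP pose, the force and the opening at its end, in the units of the state.
- r.read_state(): the state, without advancing time (a new reading comes with each control period).
- r.camera(name): name is "scene" or "top"; returns a dict with "pixels" (384x512x3 uint8, red, green, blue), "fov_y" (degrees; the focal length in pixels is half the picture's height over the tangent of half this angle, whatever the lens; pixels are square), "cx", "cy" (the principal point, pixels), "cam_to_world" (4x4, takes a point from camera to world coordinates). Camera axes: x right, y down, z forward; pixel columns grow to the right and rows downward; lengths in m; the calibration is good to about 2 mm. A picture is of the moment at which its call begins. There is no depth.
- r.close_job(): hands the job in, once; it reports no verdict.
The state is a dict: "time": time; "joint_positions": joint angles; "joint_vel": joint speeds; "joint_torque": joint torques, N m; "ee_pos": TCP position; "eef_rot": TCP orientation; "ft_force": force on the tool from outside, world axes, zero at the start; "torque": the same for the moment, N m; "width": finger opening in m.
Only numpy, scipy, OpenCV 4.12 (cv2) and the standard library are available. Lean on these libraries where they do the work, as an engineer would, in place of code of your own. Each camera call takes 0.05 s, during which the arm holds its last target.

### The job

Take the snap-ring pliers from their wooden stand, put their two tips in the eyes of the snap ring lying on the turntable hub, spread the ring with them and press it and the hub gently down over the spindle until the hub comes to its stop, then let the ring close fully into the spindle's groove. Do not overstretch the ring, do not force the hub, do not touch the ring with the fingers and leave the other things alone; finally hang the pliers back in their stand.

Things in the scene. Friction and masses are not known exactly. Their poses are not given: they have to be found in the camera images.
- turntable: Fixed turntable: grey disc 140 mm wide, 25 mm high, with an upright steel spindle. Origin on the table at its axis, z up. Spindle from below: shank 35 mm thick, groove 30 mm thick and 7 mm high, collar 35 mm thick and 10 mm high, nose 28 mm thick and 22 mm high. The spindle's height in the base is set anew each time, unmeasured: lower groove wall 40 to 54 mm above the origin. Left or right.
- hub: Aluminium disc 90 mm wide, 12 mm thick, on the spindle; origin at its top centre, at first 74 mm above the turntable's origin, over the collar. A snug fit: about 5 N moves it down and it stays where it is left. It goes down 20 to 34 mm (as the spindle is set) to a hard stop, its top then level with the groove's lower wall. Over 20 N between ring and hub spoils its bearing.
- snap_ring: Steel ring 5.5 mm thick, 48 mm wide, 71 mm long, flat on the hub around the nose. Origin: ring centre, underside. Two arms hinged at the back (x = -29 mm), sprung shut; eyes at the front at x = 30, y = +-10 mm, 16 mm wide with 8 mm holes. Shut, 31.6 mm inside: passes the nose, not the collar. It fits the groove with 1.5 mm to spare in height, so only at the hub's stop.
- ring_left (a joint): Opening of the ring's left (+y) arm, rad: 0 shut, grows as it spreads. Both arms open alike. It clears the collar from about 0.12 and is overstretched (spoiled) beyond 0.25. Each eye moves out about 59 mm per rad and swings back towards the hinge, 2.5 mm at 0.2 rad (shift the pliers back with it); 2 N per eye to begin, 6 N at 0.2 rad.
- ring_right (a joint): The same for the right (-y) arm.
- ring_left_eye (a point): Centre of the left eye's hole, at the ring's top face.
- ring_right_eye (a point): Centre of the right eye's hole, at the ring's top face.
- pliers: Upright pliers: steel housing 34 (x) x 56 (y) x 14 (z) mm, origin at its underside's centre, z up. On it two black handles, 22 mm wide (x), from 16 to 70 mm above the origin, 60 mm apart over their outer faces (along y) at rest. Below it two legs 12 x 12 mm. Fingertips may bear on the housing's top beside the handles when pressing. Mass 0.21 to 0.34 kg.
- plier_left (a joint): Travel of one handle and one leg, m: 0 at rest, at most 0.020. Squeezing the handles moves the legs apart in parallel, each leg as far as each handle, against a spring (6 N per handle plus 0.4 N/mm). Handles at about 36 mm over their outer faces spread the ring well; under 28 mm overstretches it, over 42 mm does not clear the collar.
- plier_right (a joint): The same for the other handle.
- stand: Fixed wooden stand for the pliers: a base 90 x 110 x 8 mm and an open box, outside 38 (x) x 58 (y) mm, inside 26 x 46 mm, rim 60 mm above the table, floor about 12 mm above it. Origin on the table at its centre. The pliers hang in it with the legs inside and the housing flat on the rim, their y along its y (either way round).
- screwdriver: Bystander lying between the stations, about 0.2 m long.
- spare_washer: Bystander: flat steel washer 48 mm across, 5 mm thick, lying on the table.
- brick: Bystander: brick 100 x 190 x 55 mm, beyond the stations.
- tile_shard: Bystander: white tile shard about 80 mm, left.
- stone_shard: Bystander: stone shard about 70 mm, right.
- hammer: Bystander: hammer, right.
- sealer_jar: Bystander: closed grey jar 70 mm across, 100 mm high, far left.
- pliers_feet (a point): Point on the pliers midway between their two flat feet: 40 mm below the pliers' origin. The legs stand at y = +-10 mm at rest, and a pin 5 mm thick with a tapered end reaches 4.5 mm down from each foot. With the pins in the eyes' holes the feet rest on the eyes.
Mind the look-alikes: they are no part of the job. There is more than one size of the pliers; the job needs the middle-sized.

How it is judged:
By the outcome, as a careful person would: the job done as asked, in the order asked, and still so for the second after the job is handed in, with the robot touching nothing.
It also fails if it takes over 61 s, if anything falls off the work surface, if the arm or the gripper's body presses on something with over 40 N, if the wrist force passes 120 N, or if a joint passes its speed limit or range.

## Working session

There is one attempt and no reset: what is moved stays moved. The work goes in short steps, Python scripts to look and compute and a shell command to move; the robot and the scene stay as the last step left them, time stands still between calls to the robot, and variables do not carry over. Pictures are saved under pics/ and viewed, and the job is handed in when it is done.

```bash
ls; mkdir -p pics
cat > h.py <<'E'
import numpy as np, cv2
from bench import r
def K(c):
    h,w=c["pixels"].shape[:2]; f=h/2/np.tan(np.radians(c["fov_y"])/2); return f,c["cx"],c["cy"]
def ray(c,u,v,z):
    f,cx,cy=K(c); T=np.array(c["cam_to_world"]); d=T[:3,:3]@np.array([(u-cx)/f,(v-cy)/f,1]); o=T[:3,3]
    return o+d*(z-o[2])/d[2]
def proj(c,p):
    f,cx,cy=K(c); T=np.array(c["cam_to_world"]); q=T[:3,:3].T@(np.array(p)-T[:3,3]); return q[0]/q[2]*f+cx,q[1]/q[2]*f+cy
def crop(c,n,u0,v0,u1,v1,s):
    im=c["pixels"][v0:v1,u0:u1,::-1]; cv2.imwrite("pics/"+n,cv2.resize(im,None,fx=s,fy=s,interpolation=cv2.INTER_CUBIC))
E
python3 - <<'E'
from h import *
import pickle
for n in("scene","top"):
    c=r.camera(n); print(n,c["fov_y"],c["cx"],c["cy"],np.round(c["cam_to_world"],3).tolist()); crop(c,n+"0.png",0,0,512,384,1.5); pickle.dump(c,open(n+"0.pkl","wb"))
print(r.read_state())
E
```

```text
pics
scene 47.663723368003176 251.26716457736188 193.49578722043375 [[0.486, 0.734, -0.475, 1.095], [0.874, -0.402, 0.273, -0.305], [0.009, -0.548, -0.837, 1.028], [0.0, 0.0, 0.0, 1.0]]
top 50.50789684534328 254.61513048615825 189.86592687740455 [[0.007, -0.991, 0.131, 0.411], [-1.0, -0.009, -0.009, -0.002], [0.01, -0.131, -0.991, 1.316], [0.0, 0.0, 0.0, 1.0]]
{'time': 0.1, 'joint_positions': array([-1.18462433,  0.33280803, -0.06468365,  1.4608361 ,  0.02157817,
        1.34988472, -0.08849484]), 'joint_vel': array([ 0.000571  , -0.00430986,  0.00044692, -0.00348901,  0.00111569,
       -0.00101011, -0.0010357 ]), 'joint_torque': array([ 1.78409060e-03, -6.24546003e+01,  2.48618791e-02, -3.90713954e+01,
       -6.13780017e-02,  3.67897656e-02,  1.11536897e-04]), 'ee_pos': array([0.24829899, 0.57319867, 0.22184399]), 'eef_rot': array([ 2.02964140e-01,  9.79185974e-01, -6.11703811e-04, -1.06975470e-04]), 'ft_force': array([-0.23287053,  0.12347855,  0.52773325]), 'torque': array([-0.0032333 , -0.00480416,  0.07403509]), 'width': 0.08719671661103827}
```

View pics/scene0.png

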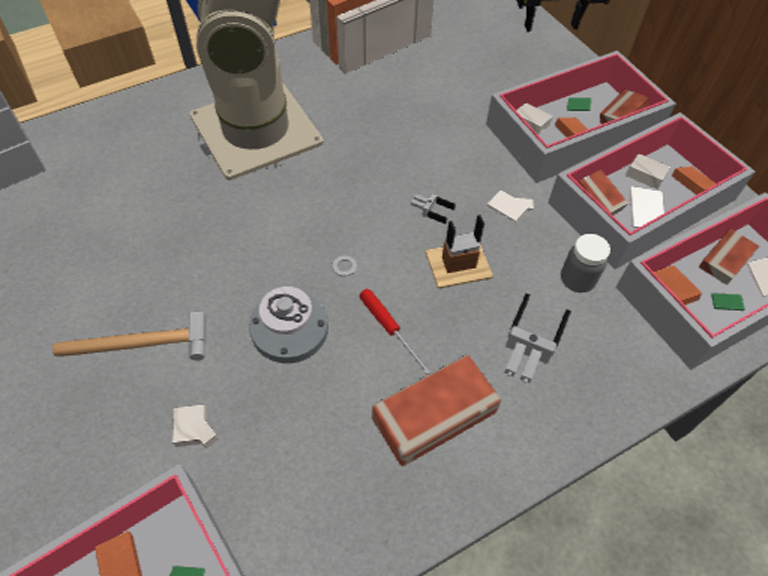

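View pics/top0.png

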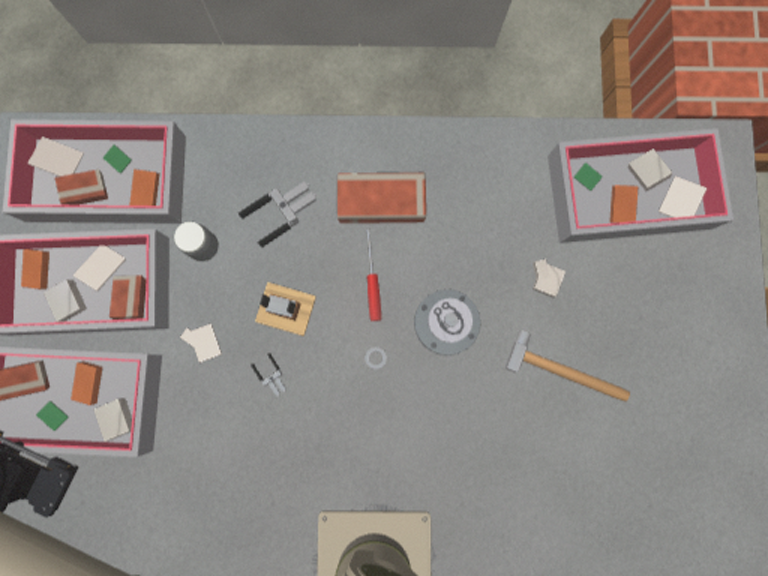

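The pliers candidates in the scene picture are the small pair lying at (432,207), the pair in the stand at (463,240), and the large pair lying at (535,340). By description I choose the pair in the stand (top picture (280,305)). The ring could be confused with the washer at (344,265); the ring is the one on the hub at (287,305). I'll check both in close crops.

Run:
```python
from h import *
import pickle
s=pickle.load(open("scene0.pkl","rb"));t=pickle.load(open("top0.pkl","rb"))
a=[]
for c,(u,v) in((s,(308,162)),(t,(190,203)),(s,(192,212)),(t,(298,214))):
    im=c["pixels"][v-32:v+32,u-32:u+32,::-1]; a.append(cv2.resize(im,(290,290),interpolation=cv2.INTER_CUBIC))
cv2.imwrite("pics/c0.png",np.vstack([np.hstack(a[:2]),np.hstack(a[2:])]))
```

```text
(no output)
```

View pics/c0.png

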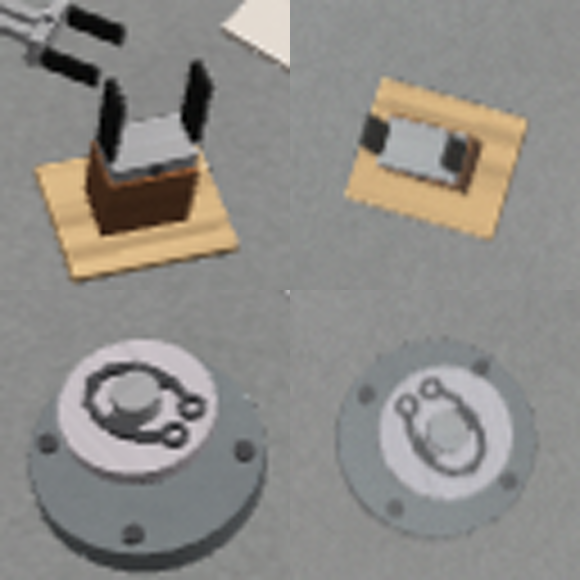

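Run:
```python
from h import *
import pickle
s=pickle.load(open("scene0.pkl","rb"));t=pickle.load(open("top0.pkl","rb"))
# stand base in top
def big(c,u,v,R,s,n):
    im=c["pixels"][v-R:v+R,u-R:u+R,::-1]; im=cv2.resize(im,None,fx=s,fy=s,interpolation=cv2.INTER_CUBIC)
    for i in range(0,2*R,5):
        cv2.putText(im,str(u-R+i),(i*s,8),0,.3,(0,0,255)); cv2.putText(im,str(v-R+i),(0,i*s+4),0,.3,(0,0,255))
        cv2.line(im,(i*s,0),(i*s,2*R*s),(0,0,255) if i%10==0 else (0,180,180),1) if 0 else None
    cv2.imwrite("pics/"+n,im)
big(t,190,203,24,12,"b1.png"); big(t,298,214,24,12,"b2.png"); big(s,308,162,24,12,"b3.png"); big(s,192,206,24,12,"b4.png")
im=t["pixels"].astype(int)
sub=im[170:235,155:225]; 
wood=((sub[...,0]-sub[...,2]>50)).astype(np.uint8)
blk=(sub.max(2)<55).astype(np.uint8)
print(wood.sum(),blk.sum())
wood=cv2.morphologyEx(wood,cv2.MORPH_CLOSE,np.ones((15,15)))
cn=max(cv2.findContours(wood,0,1)[0],key=cv2.contourArea)
rc=cv2.minAreaRect(cn);b=cv2.boxPoints(rc)+[155,170];print(rc)
P=np.array([ray(t,u,v,.008) for u,v in b]);print(P.round(4),P.mean(0).round(4)); 
print([np.linalg.norm(P[i]-P[i-1]).round(4) for i in range(4)])
e=[(np.degrees(np.arctan2(*(P[i]-P[i-1])[[1,0]])),np.linalg.norm(P[i]-P[i-1])) for i in range(4)];print(e)
n,l,st,ce=cv2.connectedComponentsWithStats(blk)
for i in range(1,n):
    if st[i,4]>4: print(st[i],ce[i]+[155,170])
```

```text
632 35
((34.889915466308594, 35.366973876953125), (33.71548843383789, 27.585397720336914), 16.699241638183594)
[[0.5041 0.258  0.008 ]
 [0.5899 0.2354 0.008 ]
 [0.5593 0.1302 0.008 ]
 [0.4739 0.1537 0.008 ]] [0.5318 0.1943 0.008 ]
[np.float64(0.1086), np.float64(0.0888), np.float64(0.1095), np.float64(0.0885)]
[(np.float64(73.84735357099471), np.float64(0.10855942549923482)), (np.float64(-14.777787997610735), np.float64(0.08875351036367204)), (np.float64(-106.26120230451063), np.float64(0.10951498198690948)), (np.float64(164.60728817856707), np.float64(0.08852825294526401))]
[20 28  4  7 19] [176.68421053 200.78947368]
[38 32  4  7 16] [194.125 204.875]
```

View pics/b1.png

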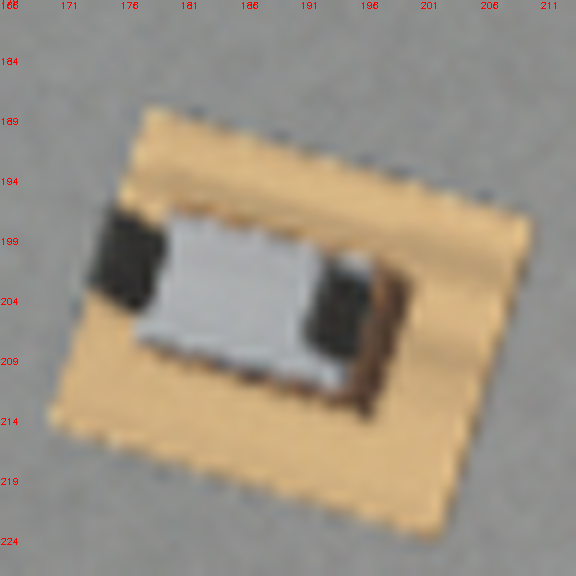

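View pics/b2.png

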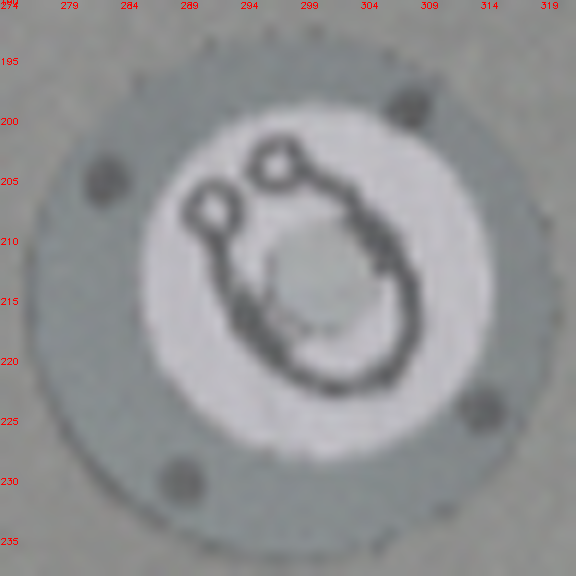

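View pics/b3.png

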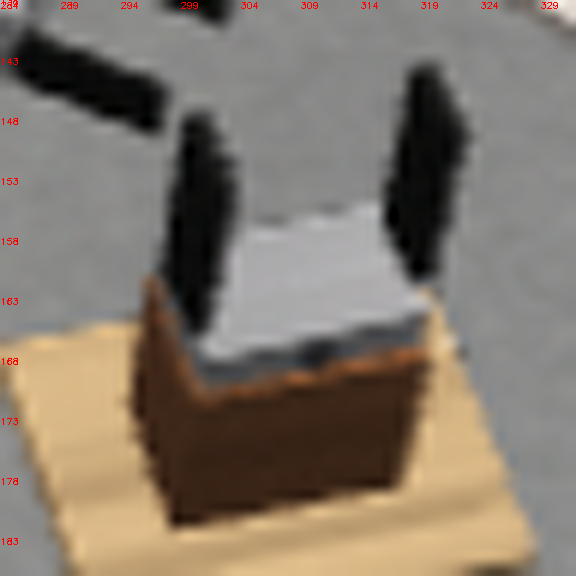

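View pics/b4.png

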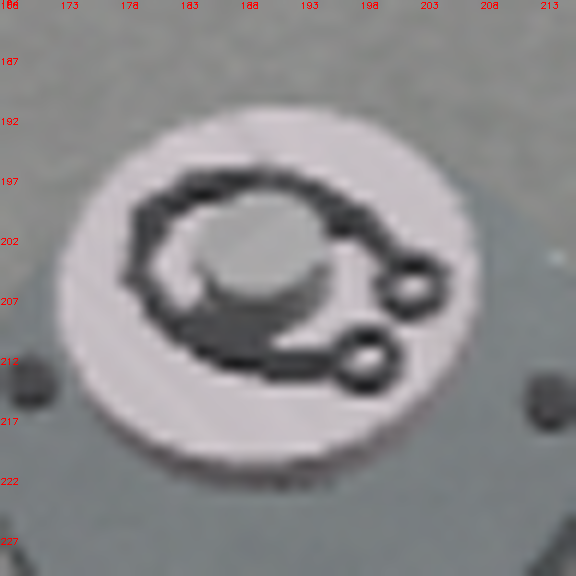

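Run:
```python
from h import *
import pickle
s=pickle.load(open("scene0.pkl","rb"));t=pickle.load(open("top0.pkl","rb"))
ez=.0795
for nm,c,pp in(("top",t,[(291.3,207.0),(296.5,203.2)]),("scene",s,[(202.0,205.5),(198.0,211.6)])):
    # refine: dark-ring centroid
    g=c["pixels"].astype(float).mean(2); q=[]
    for u,v in pp:
        for _ in range(6):
            U,V=np.meshgrid(np.arange(512),np.arange(384)); m=((U-u)**2+(V-v)**2)<3.6**2
            w=np.clip(170-g,0,None)*m; u,v=(U*w).sum()/w.sum(),(V*w).sum()/w.sum()
        q.append((u,v))
    for Q in(pp,q):
        P=[ray(c,u,v,ez) for u,v in Q]; d=P[0]-P[1]; M=(P[0]+P[1])/2
        print(nm,np.round(Q,2).tolist(),np.round(P,4).tolist(),"mid",M.round(4),np.linalg.norm(d).round(4),np.degrees(np.arctan2(d[1],d[0])).round(1))
    # hub disc: pinkish-white mask
    im=c["pixels"].astype(int); m=((im.min(2)>165)&(im[...,0]-im[...,1]>5)).astype(np.uint8)
    n,l,st,ce=cv2.connectedComponentsWithStats(m)
    for i in range(1,n):
        if st[i,4]>300 and abs(ce[i][0]-(298 if nm=="top" else 190))<20:
            cn=cv2.convexHull(np.argwhere(l==i)[:,::-1].astype(np.int32)); e=cv2.fitEllipse(cn); print("hub",e,ray(c,*e[0],.074).round(4))
# pliers
for nm,c,pp in(("top",t,[(176.3,200.8),(194,205.2)]),):
    print([ray(c,u,v,.13).round(4).tolist() for u,v in pp])
A=ray(t,176.3,200.8,.13);B=ray(t,194,205.2,.13)
print((A+B)/2,np.linalg.norm(A-B))
for p in([.532,.194,.06],): 
  R=np.array([[np.cos(-.272),-np.sin(-.272)],[np.sin(-.272),np.cos(-.272)]])
  for k in(1,-1):
    for y in(.019,.03):
      q=np.r_[np.array(p[:2])+R@[0,k*y],.13]; print(k,y,proj(t,q),proj(s,q))
```

```text
top [[291.3, 207.0], [296.5, 203.2]] [[0.5226, -0.1253, 0.0795], [0.5343, -0.1413, 0.0795]] mid [ 0.5285 -0.1333  0.0795] 0.0198 126.4
top [[291.49, 207.81], [297.15, 203.48]] [[0.5201, -0.1259, 0.0795], [0.5335, -0.1433, 0.0795]] mid [ 0.5268 -0.1346  0.0795] 0.0219 127.7
scene [[202.0, 205.5], [198.0, 211.6]] [[0.5277, -0.1239, 0.0795], [0.5393, -0.1406, 0.0795]] mid [ 0.5335 -0.1323  0.0795] 0.0203 124.6
scene [[201.65, 205.28], [197.82, 211.63]] [[0.5267, -0.1244, 0.0795], [0.5391, -0.1411, 0.0795]] mid [ 0.5329 -0.1327  0.0795] 0.0208 126.7
hub ((189.8144073486328, 205.30189514160156), (28.626562118530273, 34.07111358642578), 78.67991638183594) [ 0.5089 -0.1501  0.074 ]
[[0.5334, 0.2161, 0.13], [0.5209, 0.1641, 0.13]]
[0.52713945 0.19005327 0.13      ] 0.05348033579166609
1 0.019 (np.float64(177.62779836015682), np.float64(199.54224338039265)) (np.float64(316.15138590126196), np.float64(146.44732368972143))
1 0.03 (np.float64(174.03192837929245), np.float64(198.50674812044807)) (np.float64(320.08004755383456), np.float64(145.72281032153106))
-1 0.019 (np.float64(190.06352087164336), np.float64(203.12333273655867)) (np.float64(302.50156820107804), np.float64(148.9645868881618))
-1 0.03 (np.float64(193.66728501261898), np.float64(204.16110126150446)) (np.float64(298.52754439730614), np.float64(149.69746582403403))
```

```bash
cat >> h.py <<'E'
from scipy.spatial.transform import Rotation as Ro
def yaw(st=None):
    st=st or r.read_state(); y=Ro.from_quat(st["eef_rot"]).as_matrix()[:,1]; return np.degrees(np.arctan2(y[1],y[0]))
def plan(x,y,z,ya=None):
    st=r.read_state(); R=Ro.from_quat(st["eef_rot"]).as_matrix()
    print("t",st["time"],"pos",st["ee_pos"].round(4),"yawy",round(yaw(st),2),"tilt",np.degrees(np.arccos(-R[2,2])).round(2),"F",st["ft_force"].round(1),"w",round(st["width"]*1e3,2))
    print("shift mm",(R.T@(np.array([x,y,z])-st["ee_pos"])*1e3).round(1),"turn",None if ya is None else round(-((ya-yaw(st)+180)%360-180),1))
E
python3 -c "
from h import *
plan(.531,.194,.2,74.2)"
```

```text
t 0.1 pos [0.2483 0.5732 0.2218] yawy 66.58 tilt 0.07 F [-0.2  0.1  0.5] w 87.2
shift mm [-410.1 -235.6   22.2] turn -7.6
```

```bash
python3 -m crank '[[1,[-15,-9,0],0],[1,[-45,-26,0],-1],[1,[-80,-46,0],-2],[1,[-116,-66,0],-3],[1,[-152,-87,0],-4],[1,[-188,-108,0],-5],[1,[-224,-129,0],-6],[1,[-260,-150,5],-7],[1,[-296,-170,10],-7.6],[1,[-332,-191,15],-7.6],[1,[-365,-210,20],-7.6],[1,[-388,-223,22],-7.6]]' 10
python3 -m crank '[[1,[-16,-9,0],0],[1,[-22,-12.5,0],0],[1,[-22,-12.5,0],0],[1,[-22,-12.5,0],0]]'
python3 -c "
from h import *
plan(.531,.194,.145,74.2)
c=r.camera('top'); crop(c,'t1.png',130,140,258,268,5)
c=r.camera('scene'); crop(c,'s1.png',240,60,390,210,5)"
```

```text
time: 1.1
ee_pos: [0.5174, 0.2104, 0.1997]
eef_rot: [0.139, 0.99, -0.001, -0.0]
ft_force: [0.3, 0.3, 0.3]
width: 0.0867
time: 1.43
ee_pos: [0.5329, 0.1977, 0.2003]
eef_rot: [0.137, 0.991, 0.0, -0.0]
ft_force: [0.1, 0.3, 0.2]
width: 0.0868
t 1.4333 pos [0.5329 0.1977 0.2003] yawy 74.22 tilt 0.04 F [0.1 0.3 0.2] w 86.77
shift mm [ 0.8 -4.1 55.3] turn 0.0
```

```bash
python3 -c "
import cv2,numpy as np
a=cv2.imread('pics/t1.png');b=cv2.imread('pics/s1.png');cv2.imwrite('pics/ts1.png',np.hstack([cv2.resize(a,(400,400)),cv2.resize(b,(400,400))]))"
```

```text
(no output)
```

View pics/ts1.png

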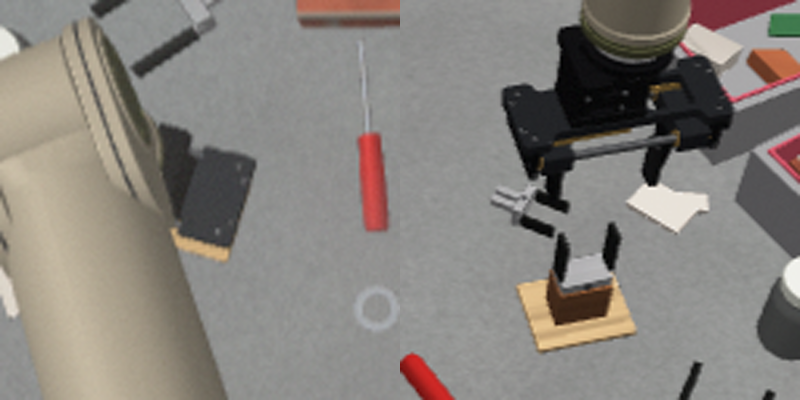

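```bash
python3 -m crank '[[1,[1,-4,10],0],[1,[1,-4,30],0],[1,[1,-4,45],0],[1,[1,-4,53],0],[1,[1,-4,53],0],[1,[1,-4,53],0]]'
python3 -c "
from h import *
plan(.531,.194,.077,74.2)
c=r.camera('scene'); crop(c,'s2.png',270,90,350,190,6)
for y in (.043,-.043):
  print(proj(c,[.531-y*.272,.194+y*.962,r.read_state()['ee_pos'][2]]))"
```

```text
time: 2.03
ee_pos: [0.5312, 0.1934, 0.1475]
eef_rot: [0.137, 0.991, -0.0, -0.0]
ft_force: [0.2, -0.3, 0.4]
width: 0.0871
t 2.0333 pos [0.5312 0.1934 0.1475] yawy 74.22 tilt 0.02 F [ 0.2 -0.3  0.4] w 87.1
shift mm [ 0.3  0.6 70.5] turn 0.0
(np.float64(320.5629282350134), np.float64(134.3035044757989))
(np.float64(299.0591820544095), np.float64(152.046304769005))
```

View pics/s2.png

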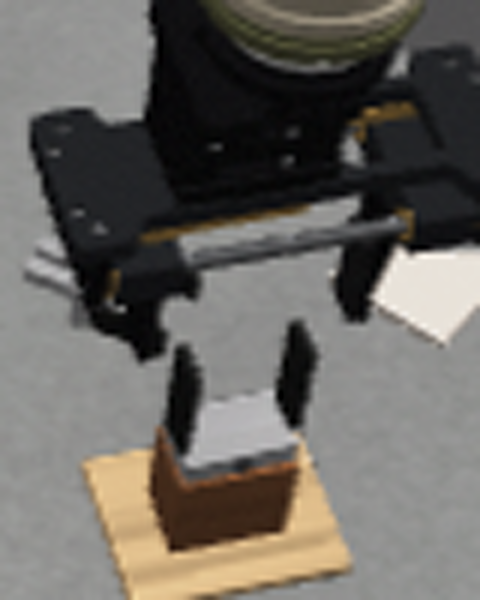

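```bash
python3 -c "
from h import *
c=r.camera('scene'); p=r.read_state()['ee_pos']; print(proj(c,p))
for y in (.0475,-.0475): print(proj(c,p+y*np.array([.272,.962,0])))
for y in (.0245,-.0245): print('handle',proj(c,np.array([.532,.194,.13])+y*np.array([.272,.962,0])))
im=c['pixels'][125:175,285:340]; print(np.unravel_index(0,(1,)))
big=cv2.resize(im[...,::-1],None,fx=12,fy=12,interpolation=cv2.INTER_CUBIC);big=np.clip(big.astype(int)*2+0,0,255).astype(np.uint8);cv2.imwrite('pics/s3.png',big)"
```

```text
(np.float64(309.9918066783474), np.float64(143.2784745382938))
(np.float64(327.20226502679435), np.float64(140.18052788919852))
(np.float64(292.5888905208823), np.float64(146.4110643103361))
handle (np.float64(318.1247013433031), np.float64(146.11002202150175))
handle (np.float64(300.5087942117454), np.float64(149.30532603900815))
(np.int64(0),)
```

View pics/s3.png

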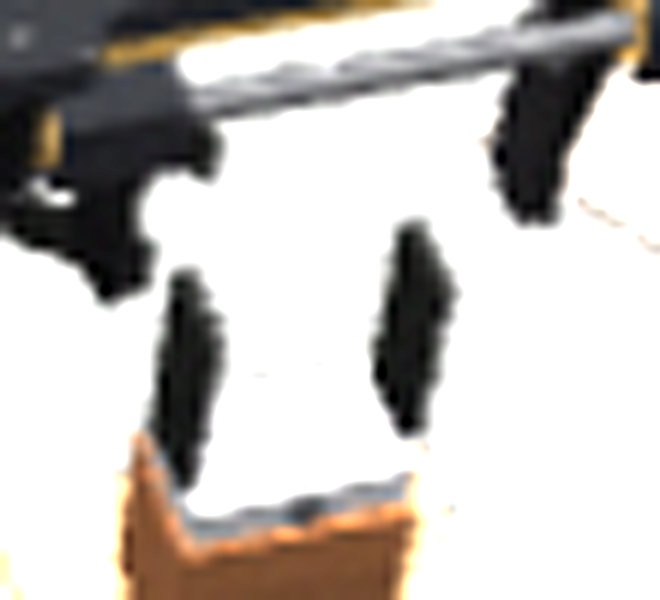

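```bash
python3 -m crank '[[1,[1,0,12],0],[1,[1,0,32],0],[1,[1,0,52],0],[1,[1,0,64],0],[1,[1,0,70],0],[1,[1,0,71],0],[1,[1,0,71],0]]' 12
python3 -c "
from h import *
plan(.530,.1945,.0765,74.2)
c=r.camera('scene'); crop(c,'s4.png',270,110,350,190,7)"
```

```text
time: 2.72
ee_pos: [0.5308, 0.1934, 0.0768]
eef_rot: [0.138, 0.99, 0.0, 0.0]
ft_force: [0.5, -0.2, -0.0]
width: 0.0871
t 2.7167 pos [0.5308 0.1934 0.0768] yawy 74.17 tilt 0.02 F [ 0.5 -0.2 -0. ] w 87.08
shift mm [1.1 0.8 0.3] turn -0.0
```

View pics/s4.png

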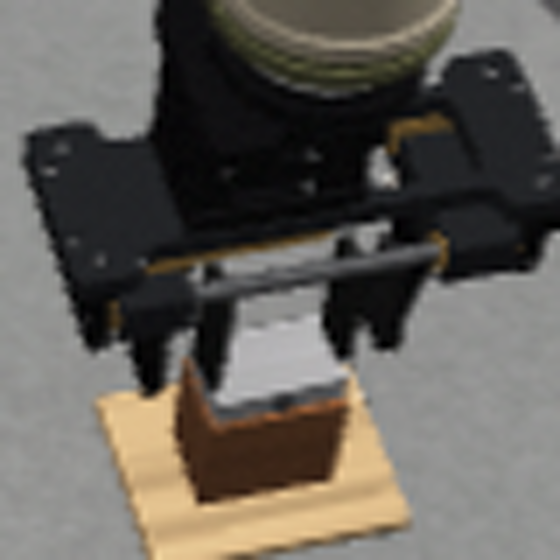

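The fingers straddle the handles, with tips at about (150,385) and (385,345) in the crop and level with the housing top. I'll close gently.

```bash
python3 -m crank '[[0.5,[0,0,0],0],[0.4,[0,0,0],0],[0.35,[0,0,0],0],[0.3,[0,0,0],0],[0.3,[0,0,0],0],[0.3,[0,0,0],0],[0.3,[0,0,0],0],[0.3,[0,0,0],0]]' 12
python3 -c "
from h import *
plan(.530,.1945,.0765,74.2)"
```

```text
time: 3.43
ee_pos: [0.5309, 0.1938, 0.0769]
eef_rot: [0.138, 0.99, 0.0, 0.0]
ft_force: [0.0, 2.5, 2.4]
width: 0.0574
t 3.4333 pos [0.5309 0.1938 0.0769] yawy 74.19 tilt 0.06 F [0.  2.5 2.4] w 57.43
shift mm [1.  0.5 0.4] turn -0.0
```

```bash
python3 -m crank '[[0.3,[0,0,-2],0],[0.3,[0,0,-6],0],[0.3,[0,0,-14],0],[0.3,[0,0,-26],0],[0.3,[0,0,-42],0],[0.3,[0,0,-60],0],[0.3,[0,0,-78],0],[0.3,[0,0,-90],0],[0.3,[0,0,-95],0],[0.3,[0,0,-95],0]]'
python3 -c "
from h import *
plan(.530,.194,.1765,74.2)
c=r.camera('scene'); crop(c,'s5.png',270,80,350,190,5)"
```

```text
time: 4.27
ee_pos: [0.5312, 0.1935, 0.1731]
eef_rot: [0.138, 0.99, 0.001, 0.001]
ft_force: [-0.6, -0.4, -2.7]
width: 0.0566
t 4.2667 pos [0.5312 0.1935 0.1731] yawy 74.17 tilt 0.14 F [-0.6 -0.4 -2.7] w 56.62
shift mm [ 1.2  0.1 -3.4] turn -0.0
```

View pics/s5.png

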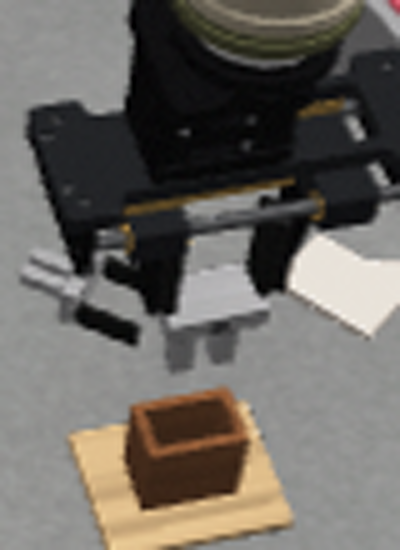

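```bash
python3 -c "
from h import *
plan(.530,-.1335,.185,-53.5)"
```

```text
t 4.3167 pos [0.5306 0.1934 0.1718] yawy 74.18 tilt 0.04 F [-0.6  1.  -2.3] w 56.57
shift mm [ -88.5 -314.7  -13.4] turn 127.7
```

```bash
python3 -m crank '[[0.3,[-2,-8,-2],2],[0.3,[-6,-22,-5],6],[0.3,[-12,-43,-8],11],[0.3,[-19,-68,-11],17],[0.3,[-26,-95,-13],23],[0.3,[-34,-122,-13],29],[0.3,[-42,-149,-13],35],[0.3,[-50,-176,-13],41],[0.3,[-58,-203,-13],47],[0.3,[-65,-230,-13],53],[0.3,[-72,-255,-13],59],[0.3,[-77,-272,-13],64]]'
python3 -c "
from h import *
plan(.530,-.1335,.185,-53.5)"
```

```text
time: 5.32
ee_pos: [0.5292, -0.093, 0.1837]
eef_rot: [0.646, 0.764, -0.001, -0.0]
ft_force: [-0.6, -1.0, -3.1]
width: 0.0569
t 5.3167 pos [ 0.5292 -0.093   0.1837] yawy 9.59 tilt 0.1 F [-0.6 -1.  -3.1] w 56.92
shift mm [-40.1  -5.9  -1.2] turn 63.1
```

```bash
python3 -m crank '[[0.3,[-12,-2,0],6],[0.3,[-25,-4,0],12],[0.3,[-35,-5,0],18],[0.3,[-41,-6,0],24],[0.3,[-42,-6,0],30],[0.3,[-42,-6,0],36],[0.3,[-42,-6,0],42],[0.3,[-42,-6,0],48],[0.3,[-42,-6,0],54],[0.3,[-42,-6,0],59],[0.3,[-42,-6,0],62.5],[0.3,[-42,-6,0],63.7]]'
python3 -m crank '[[0.3,[0,0,0],0],[0.3,[0,0,0],0]]'
python3 -c "
from h import *
plan(.530,-.1335,.165,-53.5)
c=r.camera('top'); crop(c,'t6.png',248,160,348,260,5)
c=r.camera('scene'); crop(c,'s6.png',140,130,240,250,5)"
```

```text
time: 6.32
ee_pos: [0.5311, -0.1322, 0.1836]
eef_rot: [0.951, 0.311, -0.001, -0.0]
ft_force: [-0.0, -0.4, -2.8]
width: 0.0569
time: 6.48
ee_pos: [0.5316, -0.132, 0.1841]
eef_rot: [0.95, 0.313, -0.0, -0.0]
ft_force: [0.3, 0.4, -2.4]
width: 0.057
t 6.4833 pos [ 0.5316 -0.132   0.1841] yawy -53.47 tilt 0.05 F [ 0.3  0.4 -2.4] w 56.98
shift mm [-2.2  0.3 19.1] turn 0.0
```

View pics/t6.png

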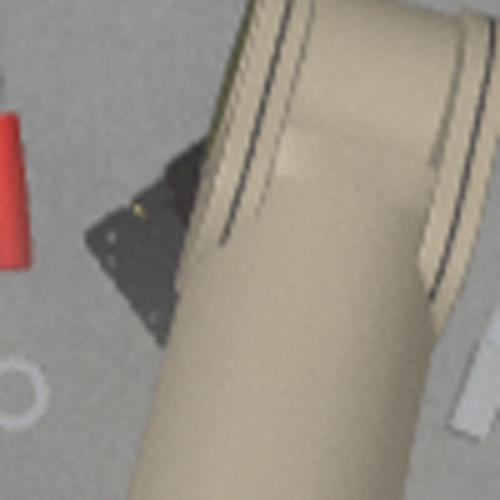

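View pics/s6.png

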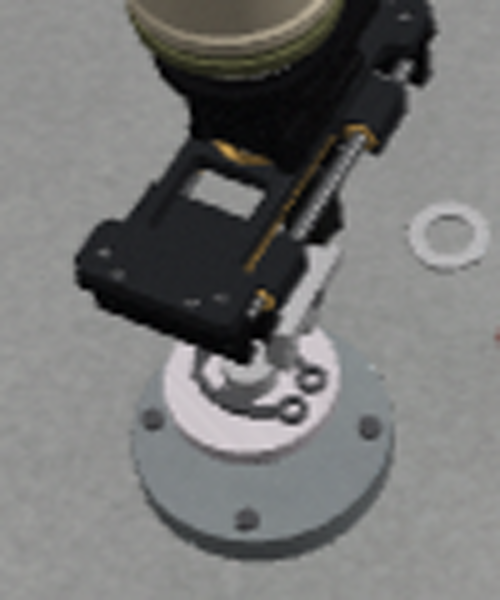

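```bash
python3 -m crank '[[0.3,[-1,0,6],0],[0.3,[-1,0,16],0],[0.32,[-1,0,26],0],[0.33,[-1,0,31],0],[0.34,[-1,0,32],0],[0.34,[-1,0,32],0],[0.34,[-1,0,32],0]]'
python3 -c "
from h import *
import pickle
plan(.530,-.1335,.165,-53.5)
c=r.camera('scene'); pickle.dump(c,open('s7.pkl','wb')); crop(c,'s7.png',165,165,235,235,10)"
```

```text
time: 7.17
ee_pos: [0.5313, -0.1324, 0.1526]
eef_rot: [0.95, 0.313, 0.0, 0.0]
ft_force: [0.0, -0.5, -1.5]
width: 0.0584
t 7.1667 pos [ 0.5313 -0.1324  0.1526] yawy -53.52 tilt 0.0 F [ 0.  -0.5 -1.5] w 58.35
shift mm [ -1.7   0.1 -12.4] turn -0.0
```

View pics/s7.png

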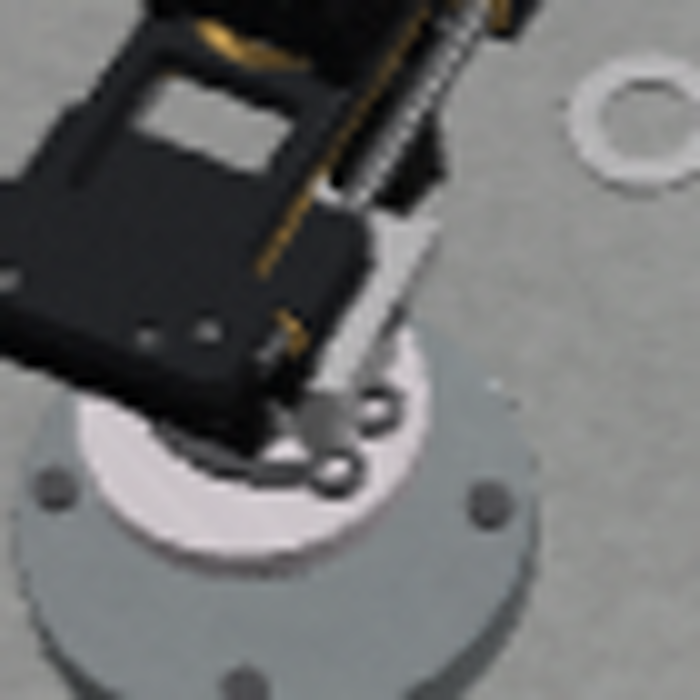

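```bash
cat > ov.py <<'E'
from h import *
import pickle,sys
def ov(c,st,n,u0=184,v0=192,w=32,s=22,off=(0,0),half=None):
    im=cv2.resize(c["pixels"][v0:v0+w,u0:u0+w,::-1],None,fx=s,fy=s,interpolation=cv2.INTER_CUBIC)
    R=Ro.from_quat(st["eef_rot"]).as_matrix(); p=st["ee_pos"]; tr=(.060-st["width"])/2
    for sg in(1,-1):
        for z,rad,col in((.0568,.0025,(0,255,0)),(.0613,.0015,(0,0,255))):
            o=p+R@np.array([off[0],off[1]+sg*(.010+tr),z])
            a=np.linspace(0,2*np.pi,25); pts=[proj(c,o+rad*np.array([np.cos(t),np.sin(t),0])) for t in a]
            pts=np.array([((u-u0+.5)*s,(v-v0+.5)*s) for u,v in pts],int); cv2.polylines(im,[pts],False,col,1)
        q=[p+R@np.array([off[0]+x,off[1]+sg*(.010+tr)+y,.0568]) for x,y in((-.006,-.006),(.006,-.006),(.006,.006),(-.006,.006),(-.006,-.006))]
        pts=np.array([((u-u0+.5)*s,(v-v0+.5)*s) for u,v in(proj(c,k) for k in q)],int); cv2.polylines(im,[pts],False,(0,255,255),1)
    cv2.imwrite("pics/"+n,im)
E
python3 -c "
from ov import *
c=pickle.load(open('s7.pkl','rb')); st=r.read_state()
ov(c,st,'s7b.png')"
```

```text
(no output)
```

View pics/s7b.png

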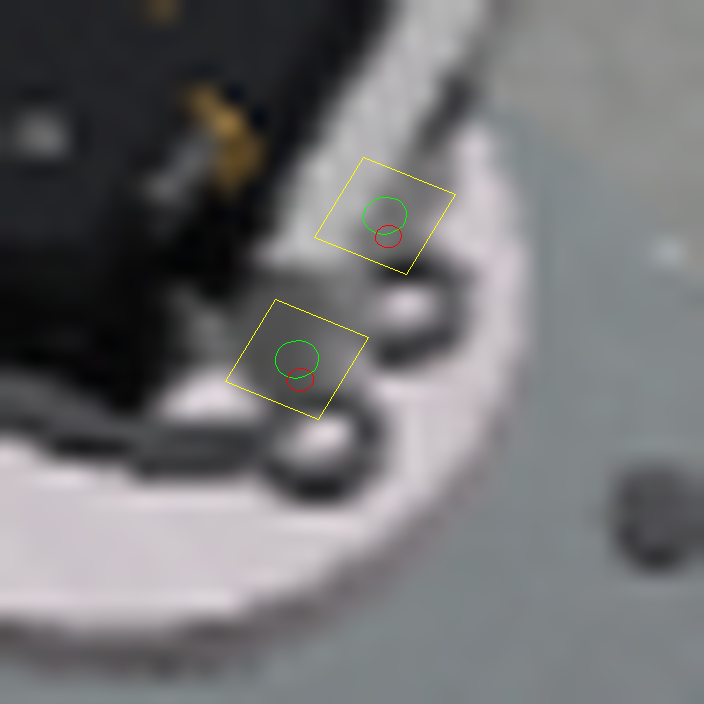

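```bash
cat >> ov.py <<'E'
def ov2(c,st,n,u0=184,v0=172,w=44,s=16,off=(0,0),draw=True,h=.0168):
    im=c["pixels"][v0:v0+w,u0:u0+w,::-1].astype(float); im=np.clip(255*(im/255)**.6,0,255).astype(np.uint8)
    im=cv2.resize(im,None,fx=s,fy=s,interpolation=cv2.INTER_CUBIC)
    R=Ro.from_quat(st["eef_rot"]).as_matrix(); p=st["ee_pos"]; tr=(.060-st["width"])/2
    def pl(q,col):
        pts=np.array([((u-u0+.5)*s,(v-v0+.5)*s) for u,v in(proj(c,p+R@np.array([a[0]+off[0],a[1]+off[1],a[2]])) for a in q)],int); cv2.polylines(im,[pts],False,col,1)
    def box(x0,x1,y0,y1,z0,z1,col):
        for z in(z0,z1): pl([(x0,y0,z),(x1,y0,z),(x1,y1,z),(x0,y1,z),(x0,y0,z)],col)
        for x in(x0,x1):
            for y in(y0,y1): pl([(x,y,z0),(x,y,z1)],col)
    box(-.017,.017,-.028,.028,h-.014,h,(0,255,0))
    for sg in(1,-1):
        y=sg*(.01+tr); box(-.006,.006,y-.006,y+.006,h,h+.04,(0,255,255))
    cv2.imwrite("pics/"+n,im)
E
python3 -c "
from ov import *
c=pickle.load(open('s7.pkl','rb')); st=r.read_state()
ov2(c,st,'s7c.png')"
```

```text
(no output)
```

View pics/s7c.png

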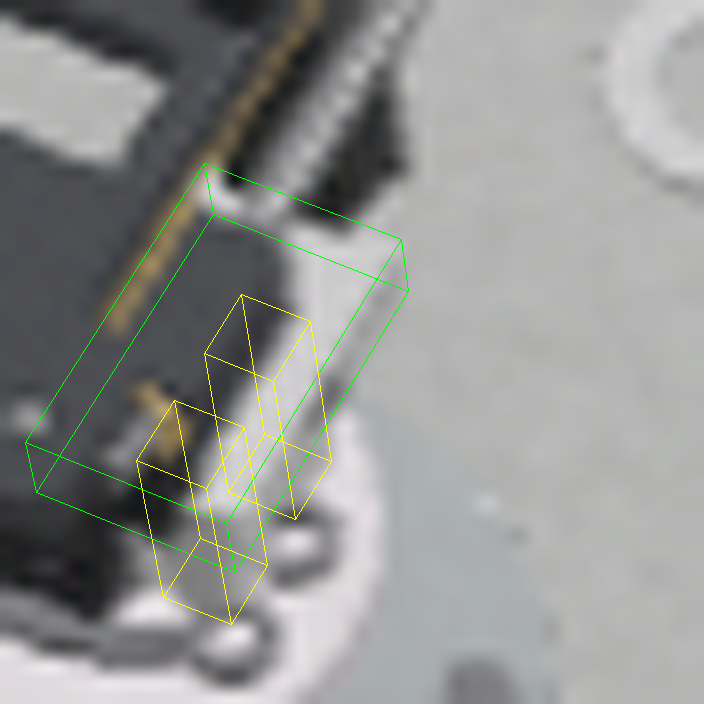

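```bash
python3 -c "
from ov import *
c=pickle.load(open('s7.pkl','rb')); st=r.read_state()
u0,v0,w,s=188,182,32,22
im=c['pixels'][v0:v0+w,u0:u0+w,::-1].astype(float); im=np.clip(255*(im/255)**.6,0,255).astype(np.uint8)
cv2.imwrite('pics/s7d.png',cv2.resize(im,None,fx=s,fy=s,interpolation=cv2.INTER_CUBIC))
R=Ro.from_quat(st['eef_rot']).as_matrix()
for x in(-.017,.017):
  for y in(-.028,.028):
    for z in (.0028,.0168): u,v=proj(c,st['ee_pos']+R@np.array([x,y,z])); print(x,y,z,round((u-u0+.5)*s),round((v-v0+.5)*s))
"
```

```text
-0.017 -0.028 0.0028 193 4
-0.017 -0.028 0.0168 205 75
-0.017 0.028 0.0028 -53 389
-0.017 0.028 0.0168 -38 457
0.017 -0.028 0.0028 464 110
0.017 -0.028 0.0168 473 180
0.017 0.028 0.0028 224 500
0.017 0.028 0.0168 236 568
```

View pics/s7d.png

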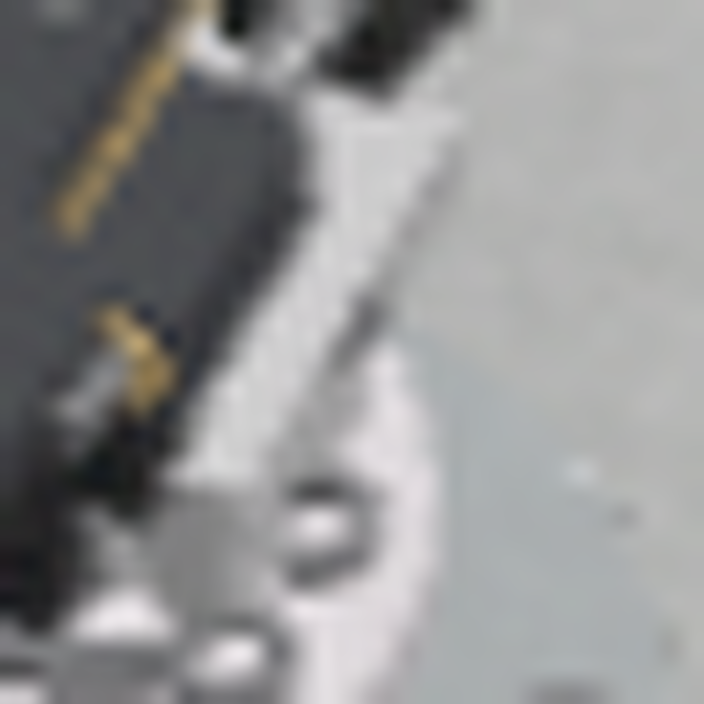

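```bash
python3 -c "
from h import *
plan(.5332,-.1325,.1420,-53.7)"
```

```text
t 7.2167 pos [ 0.5314 -0.1324  0.1528] yawy -53.52 tilt 0.03 F [ 1.1  0.  -1. ] w 58.71
shift mm [ 1.4  1.1 10.8] turn 0.2
```

```bash
python3 -m crank '[[0.34,[0.5,0.5,0],0],[0.34,[1.4,1.1,3],0],[0.34,[1.4,1.1,7],0],[0.34,[1.4,1.1,10],0],[0.34,[1.4,1.1,10.5],0],[0.34,[1.4,1.1,10.5],0]]'
python3 -c "
from ov import *
plan(.5332,-.1325,.1420,-53.7)
c=r.camera('scene'); pickle.dump(c,open('s8.pkl','wb')); st=r.read_state()
u0,v0,w,s=184,190,28,25
im=c['pixels'][v0:v0+w,u0:u0+w,::-1].astype(float); im=np.clip(255*(im/255)**.6,0,255).astype(np.uint8)
cv2.imwrite('pics/s8.png',cv2.resize(im,None,fx=s,fy=s,interpolation=cv2.INTER_CUBIC))
ov2(c,st,'s8b.png')"
```

```text
time: 7.72
ee_pos: [0.5327, -0.1323, 0.1416]
eef_rot: [0.95, 0.313, -0.0, -0.0]
ft_force: [0.3, -0.3, -2.7]
width: 0.0587
t 7.7167 pos [ 0.5327 -0.1323  0.1416] yawy -53.52 tilt 0.04 F [ 0.3 -0.3 -2.7] w 58.68
shift mm [ 0.3  0.4 -0.4] turn 0.2
```

View pics/s8.png

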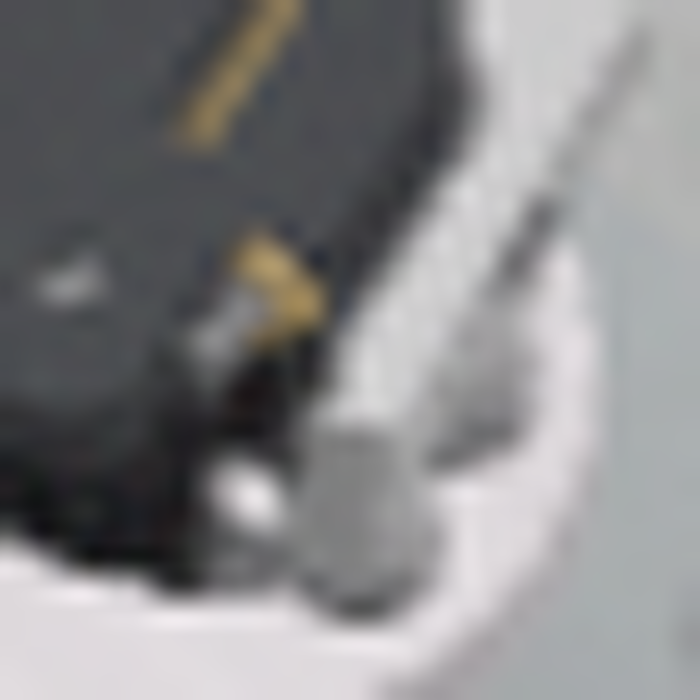

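View pics/s8b.png

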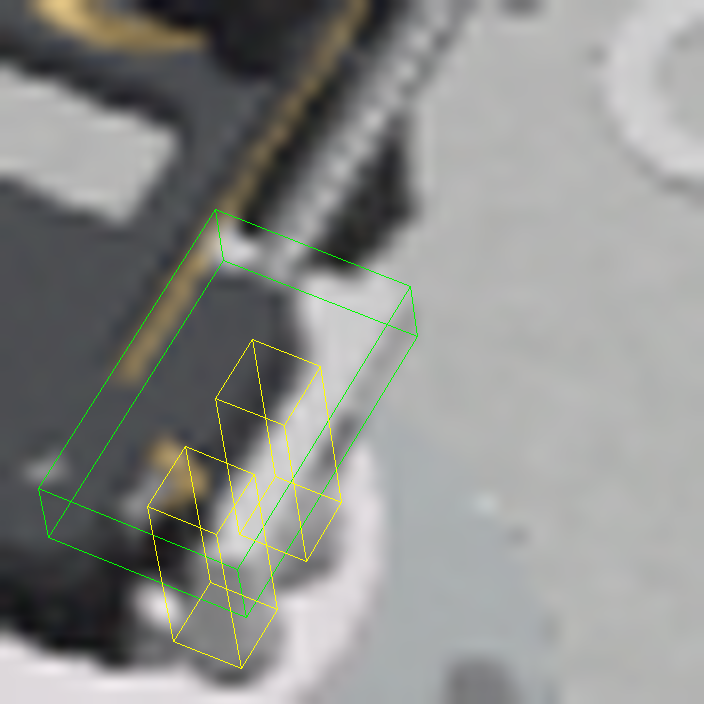

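```bash
python3 -m crank '[[0.35,[0.3,0.3,0.3],0],[0.35,[0.3,0.3,1],0],[0.35,[0.3,0.3,1.7],0],[0.35,[0.3,0.3,2.4],0],[0.35,[0.3,0.3,2.4],0],[0.35,[0.3,0.3,2.4],0]]'
python3 -c "
from h import *
plan(.5332,-.1325,.1363,-53.5)"
```

```text
time: 8.27
ee_pos: [0.5334, -0.1324, 0.1397]
eef_rot: [0.95, 0.313, 0.0, -0.0]
ft_force: [-0.9, 0.1, -0.3]
width: 0.0586
t 8.2667 pos [ 0.5334 -0.1324  0.1397] yawy -53.52 tilt 0.01 F [-0.9  0.1 -0.3] w 58.57
shift mm [-0.2 -0.1  3.4] turn -0.0
```

```bash
python3 -m crank '[[0.35,[0,0,0.5],0],[0.35,[0,0,1],0],[0.35,[0,0,1],0],[0.35,[0,0,1],0]]'
python3 -m crank '[[0.35,[0,0,0.5],0],[0.35,[0,0,1],0],[0.35,[0,0,1],0],[0.35,[0,0,1],0]]'
python3 -c "
from h import *
plan(.5332,-.1325,.1363,-53.5)"
```

```text
time: 8.6
ee_pos: [0.5335, -0.1324, 0.1388]
eef_rot: [0.95, 0.313, 0.0, -0.0]
ft_force: [-1.4, 0.8, 2.1]
width: 0.0589
time: 8.93
ee_pos: [0.5334, -0.1324, 0.1376]
eef_rot: [0.95, 0.313, 0.0, -0.0]
ft_force: [-2.4, 1.0, 1.2]
width: 0.0588
t 8.9333 pos [ 0.5334 -0.1324  0.1376] yawy -53.52 tilt 0.0 F [-2.4  1.   1.2] w 58.77
shift mm [-0.2 -0.1  1.3] turn -0.0
```

```bash
python3 -m crank '[[0.35,[-0.2,-0.3,0],0],[0.35,[-0.4,-0.7,0],0],[0.35,[-0.4,-0.7,0],0],[0.35,[-0.4,-0.7,0],0]]'
python3 -c "
from ov import *
plan(.5332,-.1325,.1363,-53.5)
c=r.camera('scene'); pickle.dump(c,open('s9.pkl','wb')); st=r.read_state()
u0,v0,w,s=184,190,28,25
im=c['pixels'][v0:v0+w,u0:u0+w,::-1].astype(float); im=np.clip(255*(im/255)**.6,0,255).astype(np.uint8)
cv2.imwrite('pics/s9.png',cv2.resize(im,None,fx=s,fy=s,interpolation=cv2.INTER_CUBIC))
ov2(c,st,'s9b.png')"
```

```text
time: 9.27
ee_pos: [0.5325, -0.1321, 0.1373]
eef_rot: [0.95, 0.313, -0.0, -0.0]
ft_force: [-0.5, -0.5, -2.6]
width: 0.0589
t 9.2667 pos [ 0.5325 -0.1321  0.1373] yawy -53.52 tilt 0.02 F [-0.5 -0.5 -2.6] w 58.86
shift mm [0.3 0.8 1. ] turn -0.0
```

View pics/s9.png

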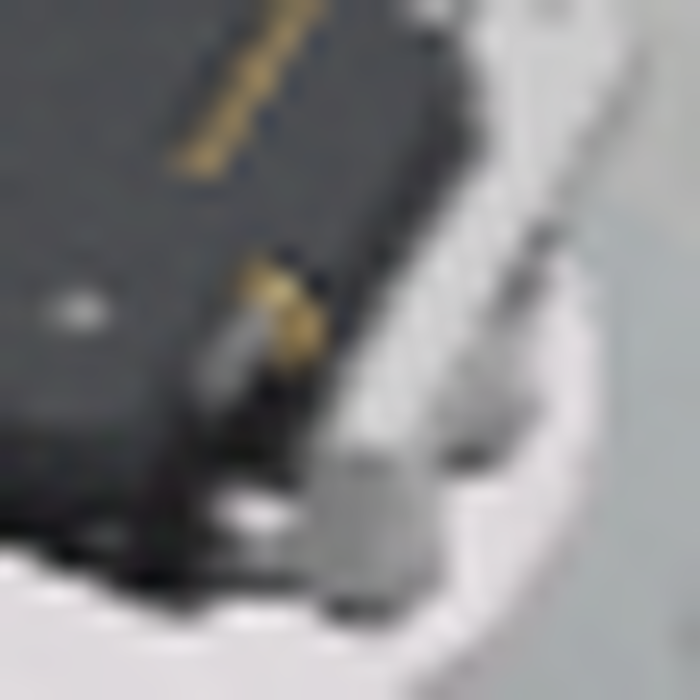

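View pics/s9b.png

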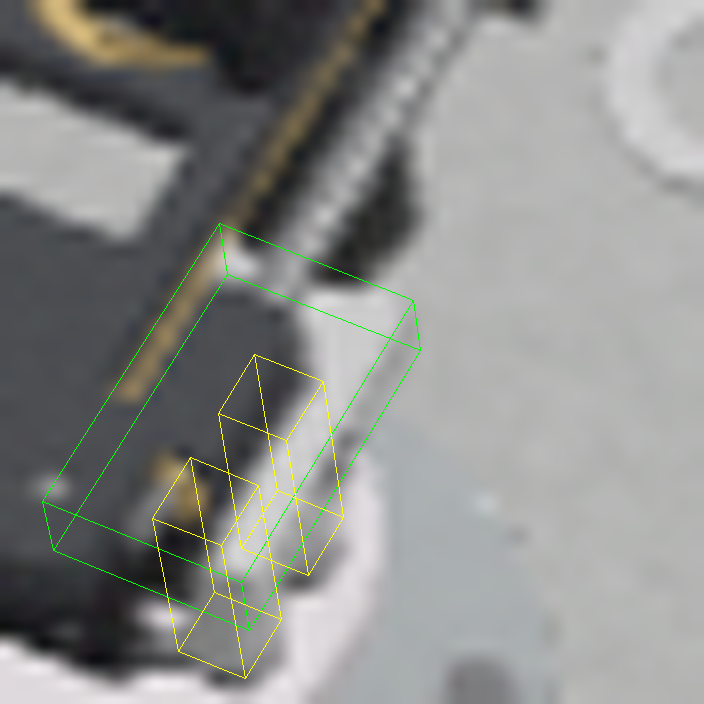

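```bash
python3 -m crank '[[0.35,[0,0,0.4],0],[0.35,[0,0,0.7],0],[0.35,[0,0,0.7],0],[0.35,[0,0,0.7],0]]'
python3 -m crank '[[0.35,[0,0,0.3],0],[0.35,[0,0,0.5],0],[0.35,[0,0,0.5],0],[0.35,[0,0,0.5],0]]'
python3 -c "
from h import *
plan(.5332,-.1325,.1363,-53.5)"
```

```text
time: 9.65
ee_pos: [0.5326, -0.1321, 0.1368]
eef_rot: [0.95, 0.313, -0.0, -0.0]
ft_force: [-0.7, -0.1, -2.8]
width: 0.059
time: 9.98
ee_pos: [0.5326, -0.1321, 0.1364]
eef_rot: [0.95, 0.313, 0.0, -0.0]
ft_force: [0.1, 0.9, -2.7]
width: 0.0588
t 9.9833 pos [ 0.5326 -0.1321  0.1364] yawy -53.52 tilt 0.01 F [ 0.1  0.9 -2.7] w 58.78
shift mm [0.2 0.6 0.1] turn -0.0
```

```bash
python3 -m crank '[[0.35,[0,0,0.3],0],[0.35,[0,0,0.5],0],[0.35,[0,0,0.5],0],[0.35,[0,0,0.5],0]]'
python3 -m crank '[[0.35,[0,0,0.3],0],[0.35,[0,0,0.5],0],[0.35,[0,0,0.5],0],[0.35,[0,0,0.5],0]]'
```

```text
time: 10.32
ee_pos: [0.5326, -0.1321, 0.1359]
eef_rot: [0.95, 0.313, 0.0, -0.0]
ft_force: [-1.5, 0.2, -2.4]
width: 0.0587
time: 10.65
ee_pos: [0.5326, -0.1321, 0.1354]
eef_rot: [0.95, 0.313, -0.0, -0.0]
ft_force: [-0.0, 0.2, -2.2]
width: 0.0586
```

```bash
python3 -m crank '[[0.35,[0,0,0.3],0],[0.35,[0,0,0.5],0],[0.35,[0,0,0.5],0],[0.35,[0,0,0.5],0]]'
python3 -m crank '[[0.35,[0,0,0.3],0],[0.35,[0,0,0.5],0],[0.35,[0,0,0.5],0],[0.35,[0,0,0.5],0]]'
python3 -c "
from ov import *
plan(.5332,-.1325,.1363,-53.5)
c=r.camera('scene'); pickle.dump(c,open('s10.pkl','wb')); st=r.read_state()
u0,v0,w,s=184,190,28,25
im=c['pixels'][v0:v0+w,u0:u0+w,::-1].astype(float); im=np.clip(255*(im/255)**.6,0,255).astype(np.uint8)
cv2.imwrite('pics/s10.png',cv2.resize(im,None,fx=s,fy=s,interpolation=cv2.INTER_CUBIC))
ov2(c,st,'s10b.png')"
```

```text
time: 10.98
ee_pos: [0.5327, -0.1321, 0.1349]
eef_rot: [0.95, 0.313, 0.0, -0.0]
ft_force: [-0.6, -0.9, -1.0]
width: 0.0589
time: 11.32
ee_pos: [0.5328, -0.1321, 0.1346]
eef_rot: [0.95, 0.313, 0.0, -0.0]
ft_force: [-1.9, 0.5, 3.0]
width: 0.0588
t 11.3167 pos [ 0.5328 -0.1321  0.1346] yawy -53.52 tilt 0.02 F [-1.9  0.5  3. ] w 58.8
shift mm [ 0.1  0.5 -1.7] turn -0.0
```

View pics/s10.png

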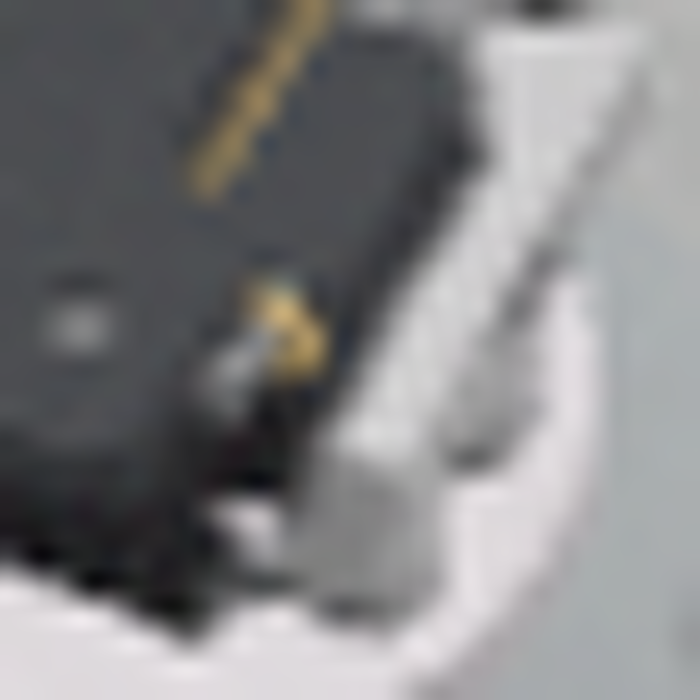

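View pics/s10b.png

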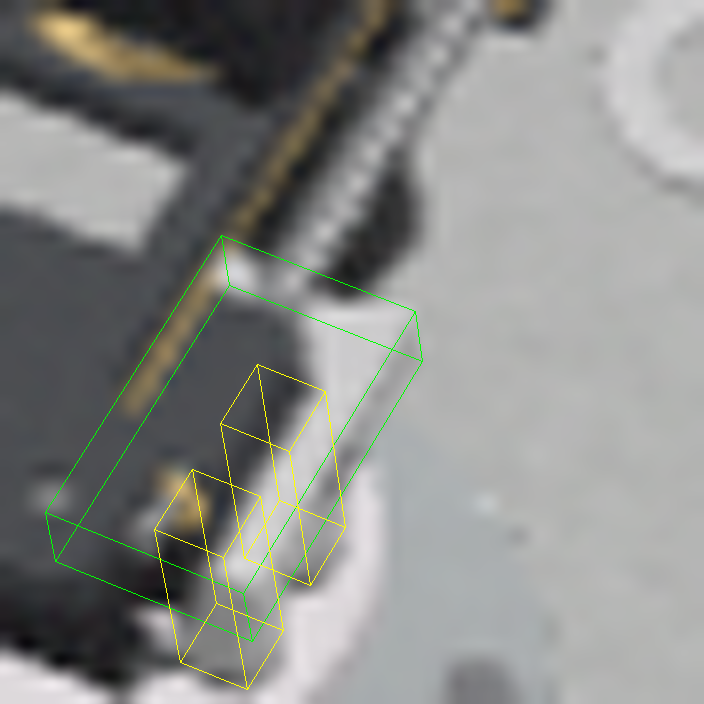

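```bash
python3 -m crank '[[0.32,[0,0,-0.2],0],[0.28,[0,0,-0.3],0],[0.24,[-0.1,0,-0.3],0],[0.20,[-0.3,0,-0.3],0],[0.16,[-0.5,0,-0.3],0],[0.16,[-0.5,0,-0.3],0],[0.16,[-0.5,0,-0.3],0],[0.16,[-0.5,0,-0.3],0]]' 30
python3 -c "
from ov import *
plan(.5332,-.1325,.1363,-53.5)
c=r.camera('scene'); crop(c,'s11.png',165,175,225,235,11)"
```

```text
time: 12.03
ee_pos: [0.5323, -0.1325, 0.1347]
eef_rot: [0.95, 0.313, 0.0, 0.0]
ft_force: [-0.3, 0.7, -0.6]
width: 0.0509
t 12.0333 pos [ 0.5323 -0.1325  0.1347] yawy -53.52 tilt 0.01 F [-0.3  0.7 -0.6] w 50.94
shift mm [ 0.7  0.5 -1.6] turn -0.0
```

View pics/s11.png

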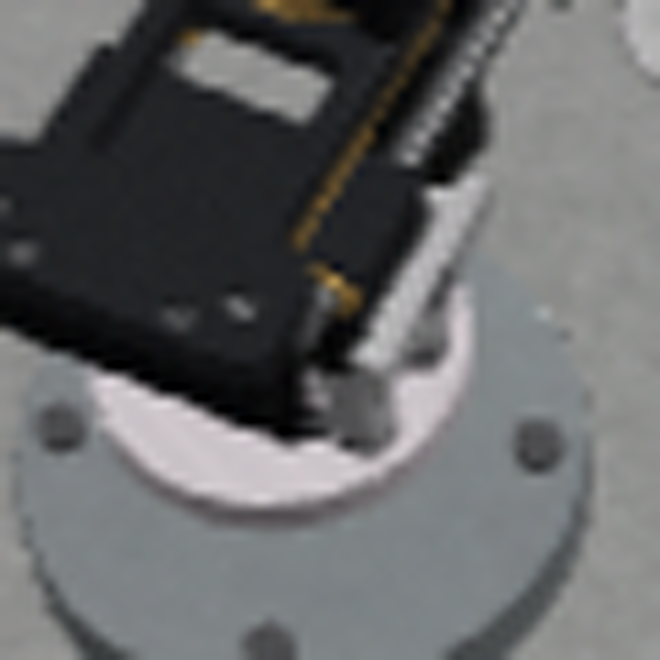

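```bash
cat >> ov.py <<'E'
def zm(n,u0=184,v0=190,w=28,s=25):
    c=r.camera('scene')
    im=c['pixels'][v0:v0+w,u0:u0+w,::-1].astype(float); im=np.clip(255*(im/255)**.6,0,255).astype(np.uint8)
    cv2.imwrite('pics/'+n,cv2.resize(im,None,fx=s,fy=s,interpolation=cv2.INTER_CUBIC)); return c
E
python3 -c "
from ov import *
zm('s12.png')"
```

```text
(no output)
```

View pics/s12.png

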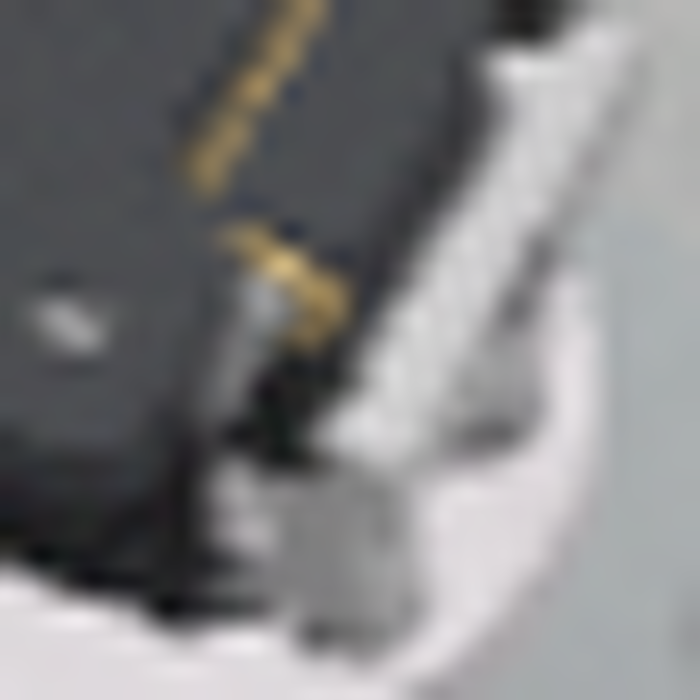

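```bash
python3 -m crank '[[0.10,[-0.3,0,0],0],[0.06,[-0.5,0,0],0],[0.02,[-0.7,0,0],0],[-0.02,[-1.0,0,0],0],[-0.02,[-1.0,0,0],0],[-0.02,[-1.0,0,0],0],[-0.02,[-1.0,0,0],0],[-0.02,[-1.0,0,0],0]]' 35
python3 -c "
from ov import *
plan(.5332,-.1325,.1363,-53.5)
zm('s13.png')"
```

```text
time: 12.8
ee_pos: [0.5314, -0.133, 0.1347]
eef_rot: [0.95, 0.313, -0.0, -0.0]
ft_force: [-0.7, 1.7, -0.5]
width: 0.043
t 12.8 pos [ 0.5314 -0.133   0.1347] yawy -53.52 tilt 0.01 F [-0.7  1.7 -0.5] w 43.01
shift mm [ 1.8  0.7 -1.6] turn -0.0
```

View pics/s13.png

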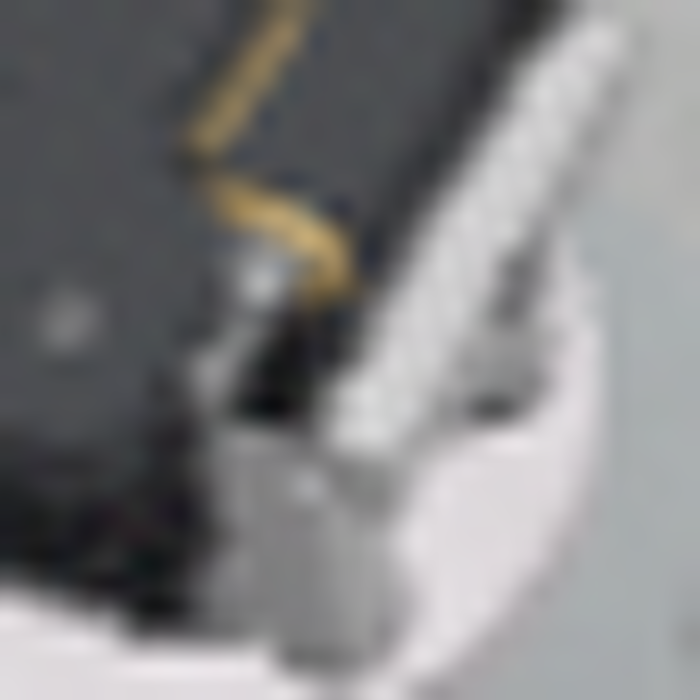

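```bash
python3 -m crank '[[-0.06,[-0.3,0,0],0],[-0.10,[-0.5,0,0],0],[-0.14,[-0.8,0,0],0],[-0.17,[-1.1,0,0],0],[-0.17,[-1.1,0,0],0],[-0.17,[-1.1,0,0],0],[-0.17,[-1.1,0,0],0]]' 40
python3 -c "
from ov import *
plan(.5332,-.1325,.1363,-53.5)
zm('s14.png')"
```

```text
time: 13.43
ee_pos: [0.5306, -0.1337, 0.1347]
eef_rot: [0.95, 0.313, -0.0, -0.0]
ft_force: [0.3, 0.6, -0.6]
width: 0.0366
t 13.4333 pos [ 0.5306 -0.1337  0.1347] yawy -53.52 tilt 0.0 F [ 0.3  0.6 -0.6] w 36.56
shift mm [ 2.9  0.6 -1.6] turn -0.0
```

View pics/s14.png

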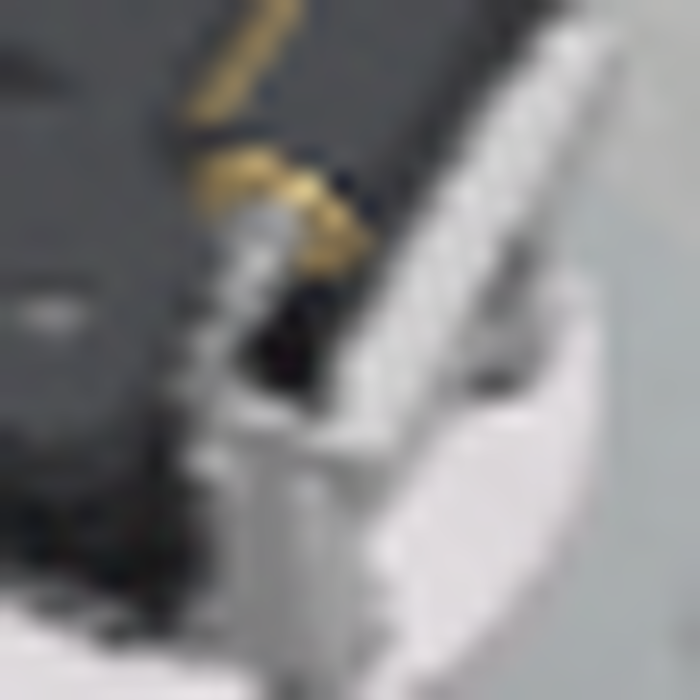

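```bash
python3 -m crank '[[-0.17,[0,0,0.3],0],[-0.17,[0,0,0.6],0],[-0.17,[0,0,0.6],0]]'
python3 -m crank '[[-0.17,[0,0,0.3],0],[-0.17,[0,0,0.6],0],[-0.17,[0,0,0.6],0]]'
python3 -m crank '[[-0.17,[0,0,0.3],0],[-0.17,[0,0,0.6],0],[-0.17,[0,0,0.6],0]]'
```

```text
time: 13.73
ee_pos: [0.5306, -0.1337, 0.1343]
eef_rot: [0.95, 0.313, 0.0, -0.0]
ft_force: [-1.3, 1.2, 2.4]
width: 0.0366
time: 13.98
ee_pos: [0.5306, -0.1337, 0.1335]
eef_rot: [0.95, 0.313, 0.0, -0.0]
ft_force: [-1.5, 0.4, 1.9]
width: 0.0366
time: 14.23
ee_pos: [0.5306, -0.1337, 0.1329]
eef_rot: [0.95, 0.313, 0.0, 0.0]
ft_force: [-0.8, 0.9, 1.1]
width: 0.0364
```

```bash
cat > chk.py <<'E'
from h import *
import sys
s=r.read_state(); f=s["ft_force"]; print("z",s["ee_pos"][2].round(4),"F",f.round(1),"w",round(s["width"]*1e3,1)); sys.exit(f[2]>float(sys.argv[1]) or np.hypot(f[0],f[1])>8)
E
python3 chk.py 6 && python3 -m crank '[[-0.17,[0,0,0.4],0],[-0.17,[0,0,0.8],0],[-0.17,[0,0,1.2],0],[-0.17,[0,0,1.2],0]]' >/dev/null && python3 chk.py 6 && python3 -m crank '[[-0.17,[0,0,0.4],0],[-0.17,[0,0,0.8],0],[-0.17,[0,0,1.2],0],[-0.17,[0,0,1.2],0]]'>/dev/null && python3 chk.py 6 && python3 -m crank '[[-0.17,[0,0,0.4],0],[-0.17,[0,0,0.8],0],[-0.17,[0,0,1.2],0],[-0.17,[0,0,1.2],0]]'>/dev/null && python3 chk.py 6 && python3 -m crank '[[-0.17,[0,0,0.4],0],[-0.17,[0,0,0.8],0],[-0.17,[0,0,1.2],0],[-0.17,[0,0,1.2],0]]'>/dev/null; python3 chk.py 6
python3 -c "
from ov import *
c=r.camera('scene'); crop(c,'s15.png',165,175,225,235,11)"
```

```text
z 0.1329 F [-0.8  0.9  1.1] w 36.4
z 0.1329 F [-0.8  0.9  1.1] w 36.4False
False
```

View pics/s15.png

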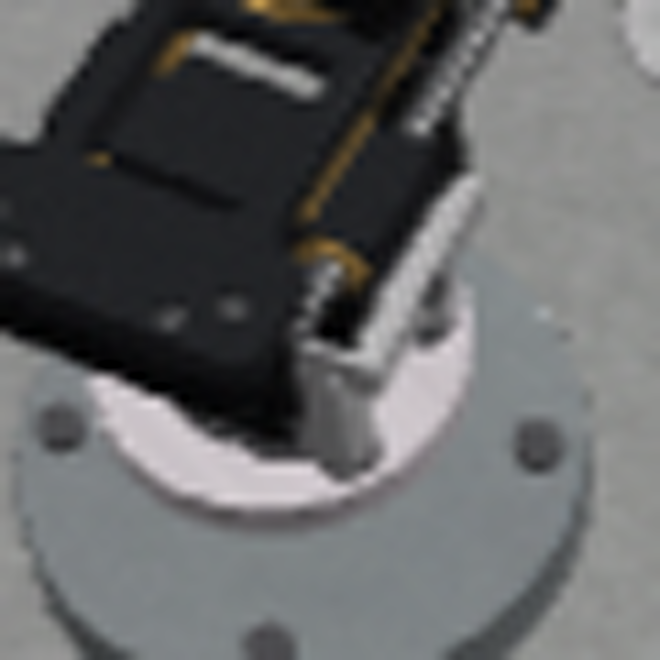

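```bash
sed -i 's/sys.exit(\(.*\))$/sys.exit(int(\1))/' chk.py; tail -1 chk.py
python3 chk.py 6 && python3 -m crank '[[-0.17,[0,0,0.4],0],[-0.17,[0,0,0.8],0],[-0.17,[0,0,1.2],0],[-0.17,[0,0,1.2],0]]' >/dev/null && python3 chk.py 6 && python3 -m crank '[[-0.17,[0,0,0.4],0],[-0.17,[0,0,0.8],0],[-0.17,[0,0,1.2],0],[-0.17,[0,0,1.2],0]]'>/dev/null && python3 chk.py 6 && python3 -m crank '[[-0.17,[0,0,0.4],0],[-0.17,[0,0,0.8],0],[-0.17,[0,0,1.2],0],[-0.17,[0,0,1.2],0]]'>/dev/null && python3 chk.py 6 && python3 -m crank '[[-0.17,[0,0,0.4],0],[-0.17,[0,0,0.8],0],[-0.17,[0,0,1.2],0],[-0.17,[0,0,1.2],0]]'>/dev/null; python3 chk.py 6
python3 -c "
from ov import *
c=r.camera('scene'); crop(c,'s16.png',165,175,225,235,11)"
```

```text
s=r.read_state(); f=s["ft_force"]; print("z",s["ee_pos"][2].round(4),"F",f.round(1),"w",round(s["width"]*1e3,1)); sys.exit(int(f[2]>float(sys.argv[1]) or np.hypot(f[0],f[1])>8))
z 0.1329 F [-0.7  0.2  1.4] w 36.6
z 0.1316 F [-1.6  1.2  1.5] w 36.5
z 0.1304 F [-1.3  0.9  1.8] w 36.4
z 0.1292 F [-0.9  1.   1.1] w 36.7
z 0.128 F [0.1 1.  1. ] w 36.6
```

View pics/s16.png

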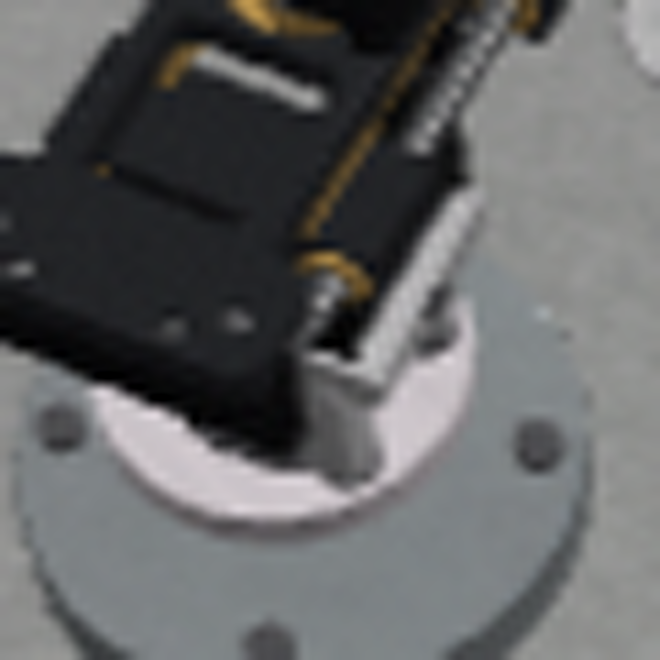

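```bash
python3 chk.py 6 && python3 -m crank '[[-0.17,[0,0,0.4],0],[-0.17,[0,0,0.8],0],[-0.17,[0,0,1.2],0],[-0.17,[0,0,1.2],0]]' >/dev/null && python3 chk.py 6 && python3 -m crank '[[-0.17,[0,0,0.4],0],[-0.17,[0,0,0.8],0],[-0.17,[0,0,1.2],0],[-0.17,[0,0,1.2],0]]'>/dev/null && python3 chk.py 6 && python3 -m crank '[[-0.17,[0,0,0.4],0],[-0.17,[0,0,0.8],0],[-0.17,[0,0,1.2],0],[-0.17,[0,0,1.2],0]]'>/dev/null && python3 chk.py 6 && python3 -m crank '[[-0.17,[0,0,0.4],0],[-0.17,[0,0,0.8],0],[-0.17,[0,0,1.2],0],[-0.17,[0,0,1.2],0]]'>/dev/null && python3 chk.py 6 && python3 -m crank '[[-0.17,[0,0,0.4],0],[-0.17,[0,0,0.8],0],[-0.17,[0,0,1.2],0],[-0.17,[0,0,1.2],0]]'>/dev/null && python3 chk.py 6 && python3 -m crank '[[-0.17,[0,0,0.4],0],[-0.17,[0,0,0.8],0],[-0.17,[0,0,1.2],0],[-0.17,[0,0,1.2],0]]'>/dev/null && python3 chk.py 6 && python3 -m crank '[[-0.17,[0,0,0.4],0],[-0.17,[0,0,0.8],0],[-0.17,[0,0,1.2],0],[-0.17,[0,0,1.2],0]]'>/dev/null && python3 chk.py 6 && python3 -m crank '[[-0.17,[0,0,0.4],0],[-0.17,[0,0,0.8],0],[-0.17,[0,0,1.2],0],[-0.17,[0,0,1.2],0]]'>/dev/null; python3 chk.py 6
python3 -c "
from ov import *
c=r.camera('scene'); crop(c,'s17.png',165,175,225,235,11)"
```

```text
z 0.128 F [-0.6  0.6  0.2] w 36.8
z 0.1269 F [-0.3  1.1  1.2] w 36.8
z 0.1256 F [-1.1  1.   0.6] w 36.3
z 0.1244 F [-0.8  0.1  1.1] w 36.9
z 0.1232 F [-0.6  1.   1.2] w 36.7
z 0.122 F [-0.6  0.4  1.3] w 36.7
z 0.1208 F [-1.2  0.9  1. ] w 36.5
z 0.1197 F [ 0.5 -0.1  0.7] w 36.6
z 0.1184 F [-0.8  0.3  0.9] w 36.5
```

View pics/s17.png

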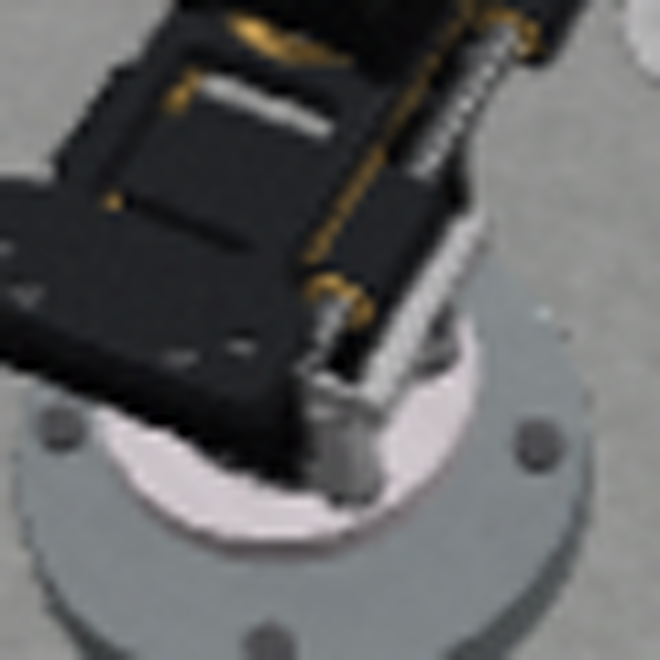

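```bash
python3 chk.py 4 && python3 -m crank '[[-0.17,[0,0,0.4],0],[-0.17,[0,0,0.8],0],[-0.17,[0,0,0.8],0]]' >/dev/null && python3 chk.py 4 && python3 -m crank '[[-0.17,[0,0,0.4],0],[-0.17,[0,0,0.8],0],[-0.17,[0,0,0.8],0]]' >/dev/null && python3 chk.py 4 && python3 -m crank '[[-0.17,[0,0,0.4],0],[-0.17,[0,0,0.8],0],[-0.17,[0,0,0.8],0]]' >/dev/null && python3 chk.py 4 && python3 -m crank '[[-0.17,[0,0,0.4],0],[-0.17,[0,0,0.8],0],[-0.17,[0,0,0.8],0]]' >/dev/null && python3 chk.py 4 && python3 -m crank '[[-0.17,[0,0,0.4],0],[-0.17,[0,0,0.8],0],[-0.17,[0,0,0.8],0]]' >/dev/null && python3 chk.py 4 && python3 -m crank '[[-0.17,[0,0,0.4],0],[-0.17,[0,0,0.8],0],[-0.17,[0,0,0.8],0]]' >/dev/null && python3 chk.py 4 && python3 -m crank '[[-0.17,[0,0,0.4],0],[-0.17,[0,0,0.8],0],[-0.17,[0,0,0.8],0]]' >/dev/null && python3 chk.py 4 && python3 -m crank '[[-0.17,[0,0,0.4],0],[-0.17,[0,0,0.8],0],[-0.17,[0,0,0.8],0]]' >/dev/null && python3 chk.py 4 && python3 -m crank '[[-0.17,[0,0,0.4],0],[-0.17,[0,0,0.8],0],[-0.17,[0,0,0.8],0]]' >/dev/null && python3 chk.py 4 && python3 -m crank '[[-0.17,[0,0,0.4],0],[-0.17,[0,0,0.8],0],[-0.17,[0,0,0.8],0]]' ; python3 chk.py 4
```

```text
z 0.1184 F [0.3 0.2 1.7] w 36.6
z 0.1177 F [-1.1  0.5  1.2] w 36.7
z 0.1169 F [-1.   0.6  1.5] w 36.6
z 0.116 F [-0.4  0.9  1.3] w 36.6
z 0.1152 F [-1.   0.2  1.5] w 36.3
z 0.1144 F [-0.3  0.4  1.6] w 36.6
z 0.1138 F [-0.9  1.   4. ] w 36.4
z 0.1137 F [-4.1  1.9 11.3] w 36.8
z 0.1137 F [-4.1  1.9 11.3] w 36.8
```

```bash
python3 -m crank '[[-0.17,[0,0,-0.5],0],[-0.17,[0,0,-1.0],0],[-0.17,[0,0,-1.0],0]]'
python3 chk.py 8 && python3 -m crank '[[-0.12,[0.4,0,0],0],[-0.08,[0.7,0,0],0],[-0.02,[1.1,0,0],0],[0.02,[1.3,0,0],0],[0.02,[1.3,0,0],0],[0.02,[1.3,0,0],0]]'
python3 -c "
from ov import *
zm('s18.png',180,195)"
```

```text
time: 20.38
ee_pos: [0.5305, -0.1337, 0.1138]
eef_rot: [0.95, 0.313, 0.0, -0.0]
ft_force: [-1.2, 0.1, 2.2]
width: 0.0368
z 0.1138 F [-1.2  0.1  2.2] w 36.8
time: 20.88
ee_pos: [0.5316, -0.1329, 0.1138]
eef_rot: [0.95, 0.313, -0.0, -0.0]
ft_force: [-0.8, -1.7, 0.1]
width: 0.0447
```

View pics/s18.png

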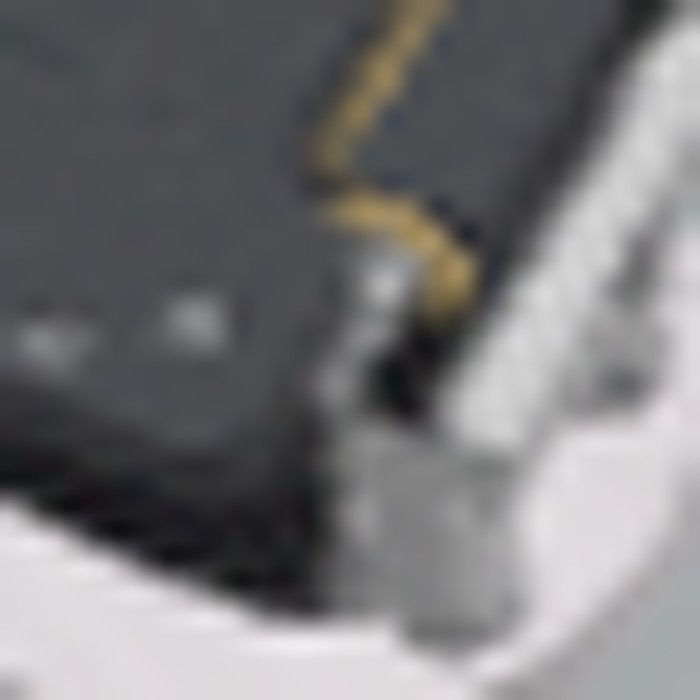

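```bash
python3 -m crank '[[0.07,[0.3,0,0],0],[0.12,[0.5,0,0],0],[0.17,[0.7,0,0],0],[0.22,[0.9,0,0],0],[0.27,[1.1,0,0],0],[0.31,[1.3,0,0],0],[0.34,[1.3,0,0],0],[0.35,[1.3,0,0],0],[0.35,[1.3,0,0],0],[0.35,[1.3,0,0],0],[0.35,[1.3,0,0],0]]' 20
python3 -c "
from ov import *
zm('s19.png',180,195)"
```

```text
time: 21.85
ee_pos: [0.5326, -0.132, 0.1139]
eef_rot: [0.95, 0.313, 0.0, -0.0]
ft_force: [-0.1, -0.3, -3.6]
width: 0.0589
```

View pics/s19.png

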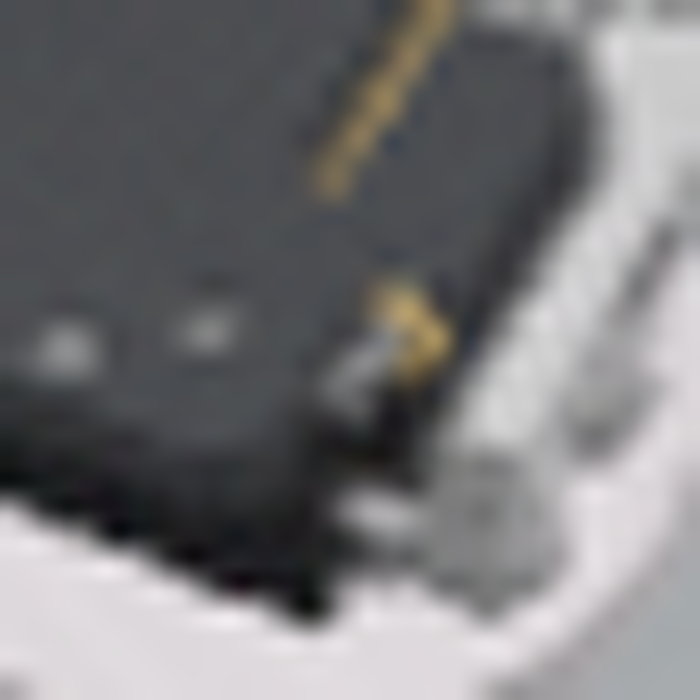

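```bash
python3 -m crank '[[0.35,[0,0,-0.5],0],[0.35,[0,0,-1],0],[0.35,[0,0,-1.5],0],[0.35,[0,0,-2],0],[0.35,[0,0,-2],0]]'
python3 -m crank '[[0.35,[0,0,-0.5],0],[0.35,[0,0,-1],0],[0.35,[0,0,-2],0],[0.35,[0,0,-3],0],[0.35,[0,0,-4],0],[0.35,[0,0,-5],0],[0.35,[0,0,-5],0]]'
python3 -c "
from ov import *
zm('s20.png',180,195)"
```

```text
time: 22.32
ee_pos: [0.5327, -0.1321, 0.1161]
eef_rot: [0.95, 0.313, 0.0, -0.0]
ft_force: [-0.6, -0.1, -1.7]
width: 0.0586
time: 22.9
ee_pos: [0.5328, -0.1322, 0.1212]
eef_rot: [0.95, 0.313, 0.0, 0.0]
ft_force: [0.6, -0.6, -2.5]
width: 0.0588
```

View pics/s20.png

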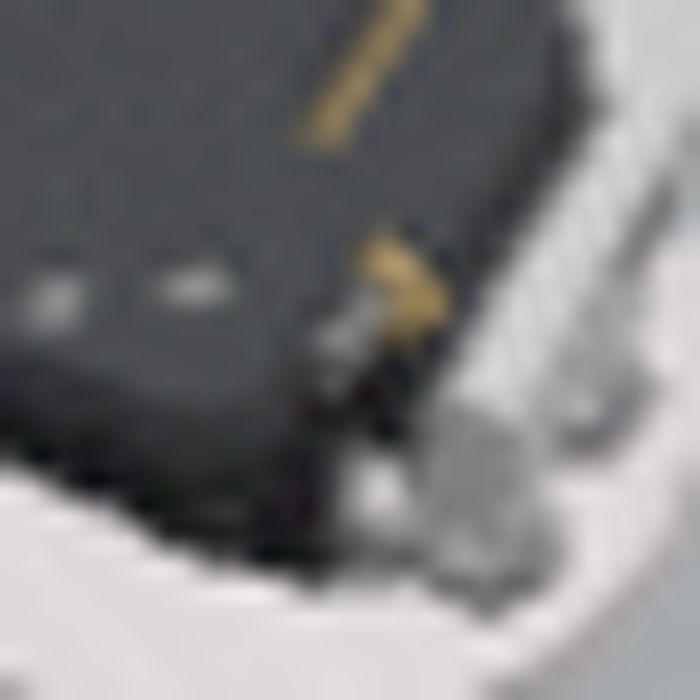

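```bash
python3 -m crank '[[0.33,[0,0,-5],0],[0.31,[0,0,-15],0],[0.3,[0,0,-30],0],[0.3,[0,0,-45],0],[0.3,[0,0,-58],0],[0.3,[0,0,-64],0],[0.3,[0,0,-64],0]]'
python3 -c "
from ov import *
plan(.531,.1937,.1750,74.2)
c=zm('s21.png',160,180,60,12)"
```

```text
time: 23.53
ee_pos: [0.5335, -0.1324, 0.1868]
eef_rot: [0.95, 0.313, 0.001, 0.0]
ft_force: [0.1, 0.5, -2.9]
width: 0.057
t 23.5333 pos [ 0.5335 -0.1324  0.1868] yawy -53.53 tilt 0.17 F [ 0.1  0.5 -2.9] w 56.96
shift mm [ 191.8 -263.7   11.9] turn -127.7
```

View pics/s21.png

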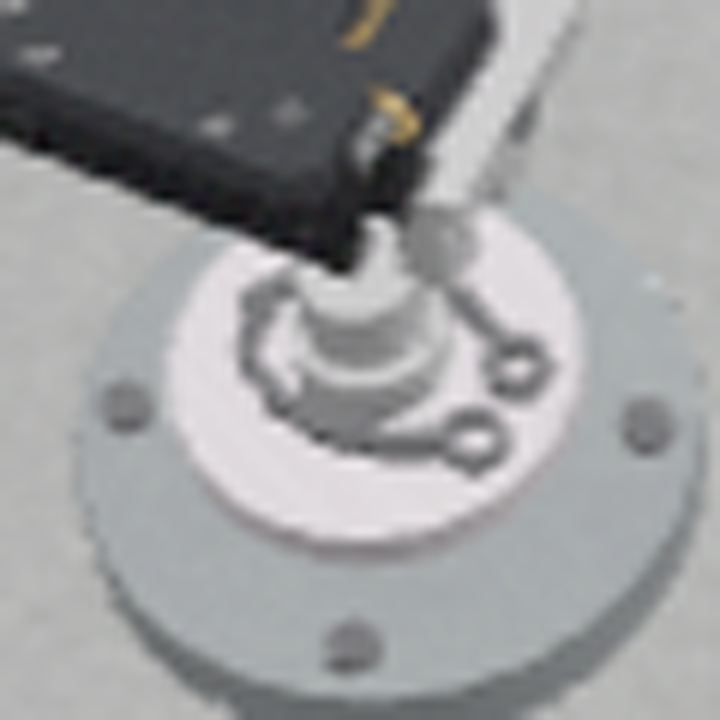

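```bash
python3 -m crank '[[0.3,[5,-7,0],-2],[0.3,[14,-19,0],-6],[0.3,[28,-38,0],-11],[0.3,[44,-60,0],-17],[0.3,[60,-83,0],-23],[0.3,[77,-106,0],-29],[0.3,[94,-129,0],-35],[0.3,[111,-152,0],-41],[0.3,[128,-176,0],-47],[0.3,[144,-199,0],-53],[0.3,[158,-219,0],-59],[0.3,[169,-233,0],-64]]'
python3 -c "
from h import *
plan(.531,.1937,.180,74.2)"
```

```text
time: 24.58
ee_pos: [0.5286, 0.1591, 0.1838]
eef_rot: [0.636, 0.772, -0.001, -0.001]
ft_force: [0.0, 0.6, -2.5]
width: 0.0565
t 24.5833 pos [0.5286 0.1591 0.1838] yawy 11.06 tilt 0.11 F [ 0.   0.6 -2.5] w 56.51
shift mm [33.5  9.   3.8] turn -63.1
```

```bash
python3 -m crank '[[0.3,[11,3,0],-6],[0.3,[21,6,0],-12],[0.3,[29,8,2],-18],[0.3,[33,9,4],-24],[0.3,[33,9,4],-30],[0.3,[33,9,4],-36],[0.3,[33,9,4],-42],[0.3,[33,9,4],-48],[0.3,[33,9,4],-54],[0.3,[33,9,4],-59],[0.3,[33,9,4],-62],[0.3,[33,9,4],-63]]'
python3 -m crank '[[0.3,[0,0,0],0],[0.3,[0,0,0],0]]'
python3 -c "
from ov import *
plan(.531,.1937,.125,74.2)"
```

```text
time: 25.58
ee_pos: [0.532, 0.1902, 0.1799]
eef_rot: [0.141, 0.99, -0.0, -0.001]
ft_force: [1.2, -0.0, -2.6]
width: 0.0567
time: 25.75
ee_pos: [0.5325, 0.1899, 0.1804]
eef_rot: [0.144, 0.99, -0.0, -0.0]
ft_force: [-0.6, -0.4, -2.3]
width: 0.0566
t 25.75 pos [0.5325 0.1899 0.1804] yawy 73.43 tilt 0.05 F [-0.6 -0.4 -2.3] w 56.63
shift mm [ 2.4  3.2 55.4] turn -0.8
```

```bash
python3 -m crank '[[0.3,[2,3,8],-0.8],[0.3,[2.4,3.2,22],-0.8],[0.3,[2.4,3.2,36],-0.8],[0.3,[2.4,3.2,42],-0.8],[0.3,[2.4,3.2,44],-0.8],[0.3,[2.4,3.2,44],-0.8]]'
python3 -c "
from ov import *
plan(.531,.1937,.0755,74.2)
c=zm('s22.png',280,120,60,12)
c=r.camera('scene');ov2(c,r.read_state(),'s22b.png',286,125,50,14,h=.0152)"
```

```text
time: 26.25
ee_pos: [0.5312, 0.1936, 0.1364]
eef_rot: [0.137, 0.991, -0.0, -0.0]
ft_force: [1.3, 0.5, -2.7]
width: 0.0568
t 26.25 pos [0.5312 0.1936 0.1364] yawy 74.28 tilt 0.06 F [ 1.3  0.5 -2.7] w 56.81
shift mm [ 0.1  0.1 60.9] turn 0.1
```

View pics/s22.png

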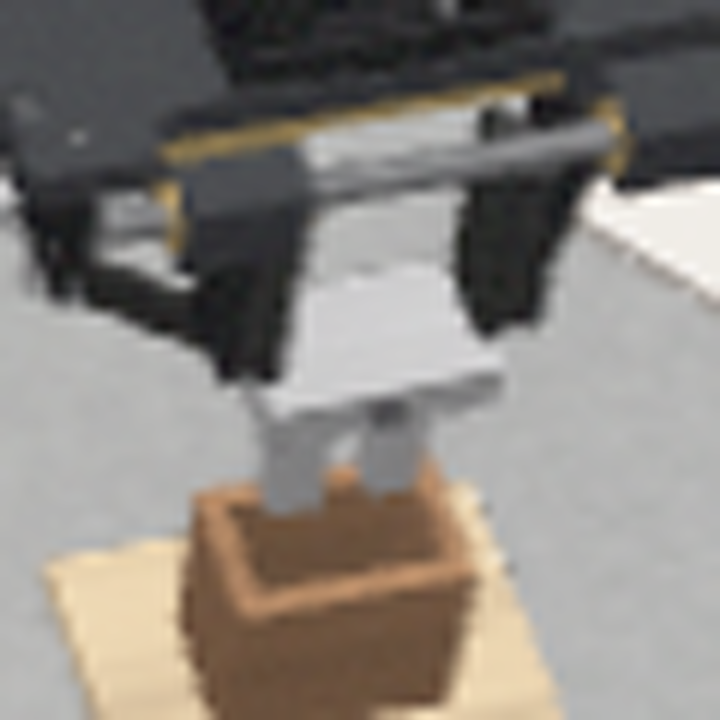

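View pics/s22b.png

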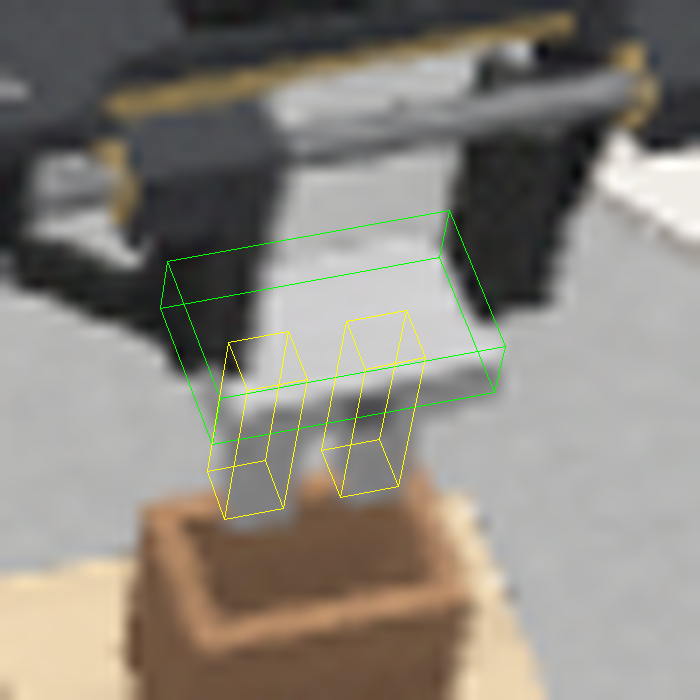

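```bash
python3 -c "
from h import *
c=r.camera('scene'); p=r.read_state()['ee_pos']
print(ray(c,307.4,163.8,.06)); print(ray(c,307.4-.7,163.8-.7,.06)); print(proj(c,[p[0],p[1],.06]))"
```

```text
[0.53392322 0.19638698 0.06      ]
[0.53092817 0.19600934 0.06      ]
(np.float64(306.21996143915237), np.float64(163.66247655699217))
```

```bash
python3 -m crank '[[0.3,[0,1,6],0],[0.3,[0,1,16],0],[0.3,[0,1,26],0],[0.3,[0,1,36],0],[0.3,[0,1,46],0],[0.3,[0,1,52],0],[0.3,[0,1,54],0],[0.3,[0,1,54],0]]' && python3 chk.py 1 && python3 -m crank '[[0.3,[0,0,1],0],[0.3,[0,0,2],0],[0.3,[0,0,2],0]]' && python3 chk.py 1 && python3 -m crank '[[0.3,[0,0,1],0],[0.3,[0,0,2],0],[0.3,[0,0,2],0]]' && python3 chk.py 1 && python3 -m crank '[[0.3,[0,0,0.5],0],[0.3,[0,0,1],0],[0.3,[0,0,1],0]]' && python3 chk.py 1 && python3 -m crank '[[0.3,[0,0,0.5],0],[0.3,[0,0,1],0],[0.3,[0,0,1],0]]' && python3 chk.py 1 && python3 -m crank '[[0.3,[0,0,0.5],0],[0.3,[0,0,1],0],[0.3,[0,0,1],0]]'
python3 -c "
from ov import *
c=zm('s23.png',280,120,60,12)"
```

```text
time: 27.07
ee_pos: [0.5314, 0.1943, 0.0822]
eef_rot: [0.137, 0.991, -0.0, -0.0]
ft_force: [-0.4, -0.2, -1.6]
width: 0.0571
z 0.0822 F [-0.4 -0.2 -1.6] w 57.1
time: 27.32
ee_pos: [0.532, 0.1946, 0.0812]
eef_rot: [0.137, 0.991, 0.0, 0.0]
ft_force: [-0.0, -0.3, -1.6]
width: 0.057
z 0.0812 F [-0.  -0.3 -1.6] w 57.0
time: 27.57
ee_pos: [0.5317, 0.1945, 0.0789]
eef_rot: [0.137, 0.991, 0.0, -0.0]
ft_force: [-0.6, 0.4, -3.0]
width: 0.0569
z 0.0789 F [-0.6  0.4 -3. ] w 56.9
time: 27.82
ee_pos: [0.5317, 0.1945, 0.0778]
eef_rot: [0.137, 0.991, -0.0, -0.0]
ft_force: [0.2, 0.2, -2.7]
width: 0.0568
z 0.0778 F [ 0.2  0.2 -2.7] w 56.8
time: 28.07
ee_pos: [0.5318, 0.1945, 0.077]
eef_rot: [0.137, 0.991, 0.0, 0.0]
ft_force: [0.9, -0.4, -2.5]
width: 0.0568
z 0.077 F [ 0.9 -0.4 -2.5] w 56.8
time: 28.32
ee_pos: [0.5319, 0.1945, 0.0768]
eef_rot: [0.137, 0.991, 0.0, 0.0]
ft_force: [-3.3, -1.3, 7.0]
width: 0.0565
```

View pics/s23.png

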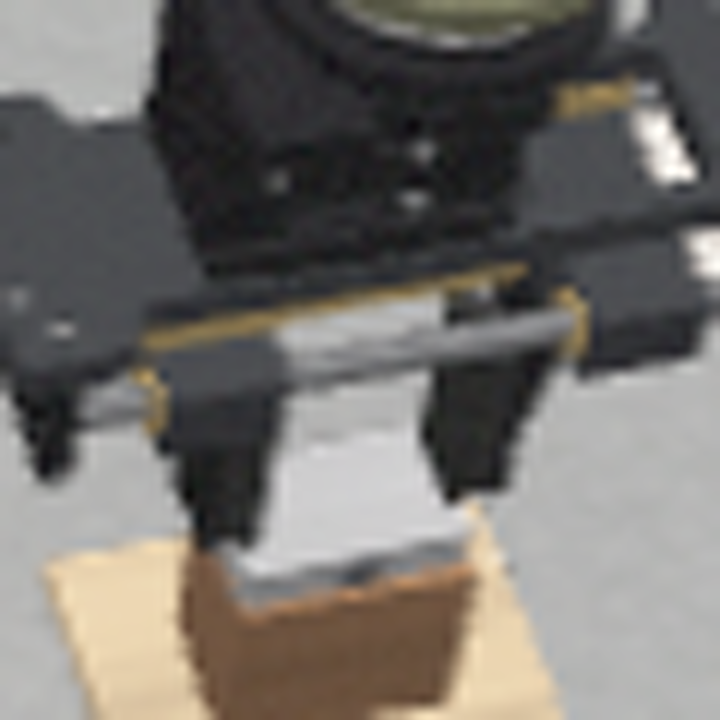

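```bash
python3 -m crank '[[0.3,[0,0,-0.4],0],[0.33,[0,0,-0.6],0],[0.36,[0,0,-0.6],0],[0.4,[0,0,-0.6],0],[0.5,[0,0,-0.6],0],[0.7,[0,0,-0.6],0],[1,[0,0,-0.6],0],[1,[0,0,-0.6],0],[1,[0,0,-0.6],0]]'
python3 -c "
from ov import *
c=zm('s24.png',280,120,60,12)"
```

```text
time: 29.12
ee_pos: [0.5317, 0.1945, 0.0764]
eef_rot: [0.137, 0.991, 0.0, -0.0]
ft_force: [-0.7, -0.2, -0.4]
width: 0.0829
```

View pics/s24.png

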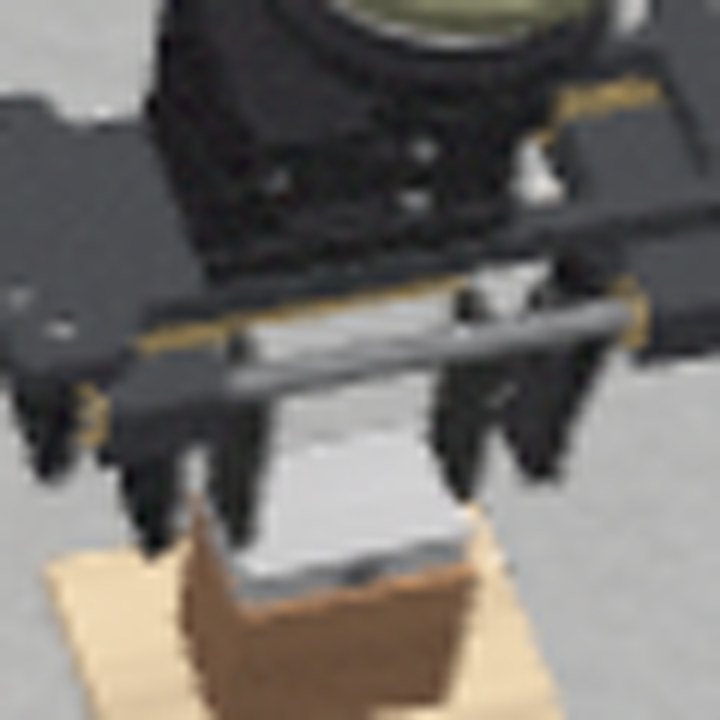

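The fingers are clear of both handles. Next I lift straight up, then move toward the start area so the cameras can see everything.

```bash
python3 -m crank '[[1,[0,0,-3],0],[1,[0,0,-12],0],[1,[0,0,-28],0],[1,[0,0,-48],0],[1,[0,0,-70],0],[1,[0,0,-92],0],[1,[0,0,-112],0],[1,[0,0,-126],0],[1,[0,0,-130],0],[1,[0,0,-130],0]]'
python3 -c "
from h import *
plan(.27,.52,.22,66.6)"
```

```text
time: 30.0
ee_pos: [0.5324, 0.1947, 0.2081]
eef_rot: [0.137, 0.991, 0.001, 0.001]
ft_force: [-0.2, 0.3, -0.7]
width: 0.087
t 30.0 pos [0.5324 0.1947 0.2081] yawy 74.27 tilt 0.15 F [-0.2  0.3 -0.7] w 86.98
shift mm [340.7 242.  -12.1] turn 7.7
```

```bash
python3 -m crank '[[1,[10,7,0],0],[1,[32,23,-2],1],[1,[62,44,-5],2],[1,[94,67,-10],3],[1,[126,90,-12],4],[1,[158,112,-12],5],[1,[190,135,-12],6],[1,[222,158,-12],7],[1,[254,180,-12],7.7],[1,[286,203,-12],7.7],[1,[312,222,-12],7.7],[1,[330,235,-12],7.7]]'
python3 -m crank '[[1,[8,5,0],0],[1,[10,7,0],0],[1,[10,7,0],0],[1,[10,7,0],0]]'
python3 - <<'E'
from ov import *
a=r.camera("scene");b=r.camera("top")
crop(a,'f1.png',0,0,512,384,1.5); pickle.dump(a,open('sf.pkl','wb')); pickle.dump(b,open('tf.pkl','wb'))
L=[]
for c,(u,v) in((a,(308,162)),(b,(190,203)),(a,(192,212)),(b,(298,214))):
    L.append(cv2.resize(c["pixels"][v-24:v+24,u-24:u+24,::-1],(290,290),interpolation=cv2.INTER_CUBIC))
cv2.imwrite("pics/f2.png",np.vstack([np.hstack(L[:2]),np.hstack(L[2:])]))
crop(b,'f3.png',0,0,512,384,1.5)
E
```

```text
time: 31.0
ee_pos: [0.273, 0.5125, 0.217]
eef_rot: [0.201, 0.98, -0.001, -0.001]
ft_force: [0.0, 1.0, -0.6]
width: 0.0869
time: 31.33
ee_pos: [0.2727, 0.5193, 0.2182]
eef_rot: [0.204, 0.979, -0.0, 0.0]
ft_force: [0.0, -1.0, 0.3]
width: 0.0871
```

View pics/f2.png

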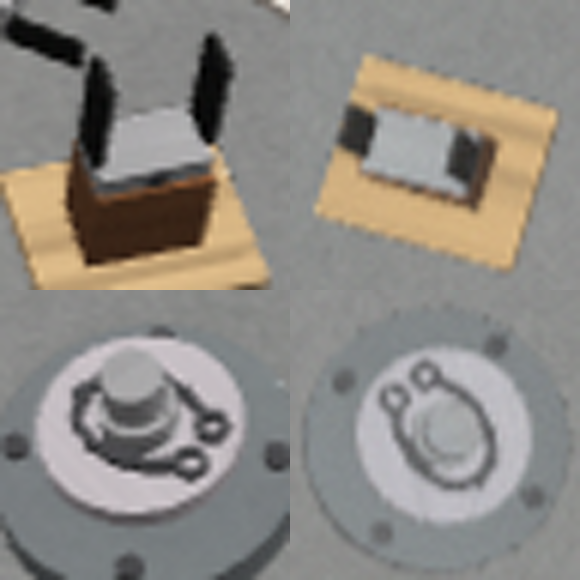

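View pics/f1.png

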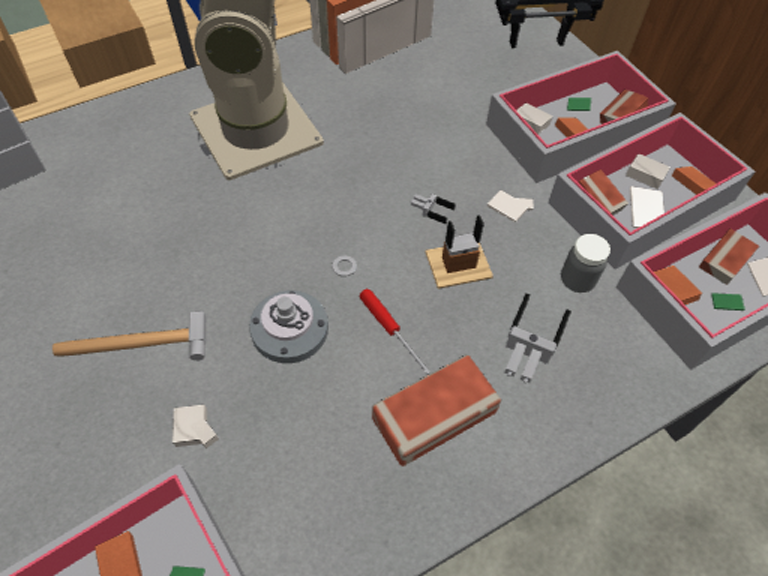

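Run:
```python
from h import *
import pickle
s=pickle.load(open("sf.pkl","rb"));t=pickle.load(open("tf.pkl","rb"))
for nm,c,pp in(("scene",s,[(168+210/6.04-.5,188+(427-290)/6.04-.5),(168+190/6.04-.5,188+(463-290)/6.04-.5)]),("top",t,[(274+(397-290)/6.04-.5,190+(398-290)/6.04-.5),(274+(428-290)/6.04-.5,190+(375-290)/6.04-.5)])):
    P=[ray(c,u,v,.057) for u,v in pp]; print(nm,np.round(P,4).tolist(),"mid",((P[0]+P[1])/2).round(4),"gap",np.linalg.norm(P[0]-P[1]).round(4))
```

```text
scene [[0.5276, -0.1252, 0.057], [0.5397, -0.1404, 0.057]] mid [ 0.5336 -0.1328  0.057 ] gap 0.0194
top [[0.5234, -0.1273, 0.057], [0.5354, -0.1433, 0.057]] mid [ 0.5294 -0.1353  0.057 ] gap 0.02
```

The eye gap measures 19.4 mm (scene) and 20.0 mm (top), so the ring is shut. Both views put the eyes where they started in plan. Pliers are back in the stand, so I'll hand in.

```bash
python3 -c "
from bench import r
print(r.close_job()); print(r.read_state()['time'])"
```

```text
the job is handed in; nothing more can be done
None
the job is handed in; nothing more can be done
```

The job is done and handed in at about 31.5 s; no verdict was reported. I took the middle-sized pliers from the stand, put their pins in the ring's eyes and spread the ring with the handles at about 36.6 mm. I then pressed ring and hub down at about 4 N to the hub's stop, let the ring close into the groove, and hung the pliers back in the stand.

**Last checks:**
- **Ring:** the eyes are 19.4 mm apart in the scene view and 20.0 mm in the top view, against 20 mm shut. The ring lies under the collar.
- **Pliers and other things:** the housing sits flat on the stand's rim, the gripper is clear of everything, and the bystanders look untouched.

**Disagreements and a mishap:**
- **Cameras:** the two views differ by 4–5 mm on absolute positions, so I aligned by the scene view and by touch.
- **First pin entry:** the pins met the eyes slightly off-centre at about 5 N, and I shifted them under 1 mm. Feet contact then came about 1.7 mm lower than calculated, so the hub may have moved down slightly before the ring was spread.
- **Stop force:** the peak at the hub's stop was about 14 N, under the 20 N limit. I did not measure the hub's final height separately; I judged it from that stop, about 21 to 22 mm down.

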